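# Mix a bowl of beads for a necklace

## Robot

A 7-joint arm with a two-finger parallel gripper is mounted at the origin on the work surface. World frame = base frame: x ahead of the robot, y to its left, z up, the work surface at z = 0. Lengths are in m, angles in rad, forces in N, time in s.
With the tool pointing down it reaches from about 0.4 to 0.85 m from the base axis. Payload 4.4 kg.
Tool frame: the origin (TCP) lies on the centre line of the jaws, within the pads' length; the fingertips stand 25 mm ahead of it and the grasp point (between the pads) lies 6 mm ahead of it; z points along the fingers, y is the line along which they close (so a half turn about z gives the same grasp; the last joint's range is limited). The gripper opens to 94 mm and grips with 3 to 60 N. Pads are 16 mm wide; open, the fingers measure 119 mm over their backs; the gripper's body (75 mm by 177 mm) begins 78 mm behind the grasp point.
Start: joints at [-1.322, 0.628, 0.038, 1.517, -0.027, 0.996, -0.02], TCP at [0.201, 0.618, 0.23] pointing down, gripper open.
Joint ranges: [-3.06, 3.06], [-0.37, 2.12], [-1.25, 1.32], [0.18, 2.47], [-1.1, 4.24], [0.23, 1.98], [-2.94, 2.94]. Speed limits (rad/s): [2.57, 2.57, 3.14, 3.14, 3.14, 3.14, 3.14].

## Interface

Orientations are given as a unit quaternion [w, x, y, z].
In Python, from station import r gives the robot as it stands.
- The arm moves only by the tool play_rows, never from a script. Its argument "deltas" is a list that holds one entry, the list of rows, each a list of 7 numbers: the shift along the tool's x, y, z in cm, then the turn, a rotation vector about the tool's x, y, z in rad, then the opening, from -1 (shut) to 1 (fully open). In form: [[[dx, dy, dz, ax, ay, az, claw], ...]]. A call has 1 to 8 rows; each row is the pose to reach, as a shift and turn from the pose commanded when the call began, along the tool's axes at that moment; what a row does not reach only later rows make up. A row lasts 1/10 s, in which the tool goes at most 50 mm and 8.59 degrees, less where a joint would pass 70% of its speed; a pose out of reach is approached as far as the arm can. A call with a gripper value outside its range is refused whole. The fingers move at their own pace and stop on an object; "newtons" is the grip in N (left out, the last holds). Time passes only in rows, so rows that repeat a pose let the fingers close. It gives the time, the measured TCP pose, the force, the opening and the grip force at its end, in the units of the state.
- r.state(): the state, without advancing time (a new reading comes with each control period).
- r.get_image(name): name is "scene" or "top" or "wrist"; returns a dict with "img" (384x512x3 uint8, red, green, blue), "camera_matrix" (3x3 intrinsics, pixels), "R" (3x3) and "t" (3): a world point X has camera coordinates R X + t. Camera axes: x right, y down, z forward; pixel columns grow to the right and rows downward; lengths in m; the calibration is good to about 2 mm. A picture is of the moment at which its call begins. There is no depth.
- r.hand_in(): hands the job in; it is judged then, once.
Trained networks look in a picture, given as the dict that the camera call returned (one of the last four; its "shot" number tells which), for a name from the list of things; names that differ only in an ending like _2 or _b are one class to them, and where a whole thing is asked for, a point or a joint stands for the part that bears it (a point fixed in the world has none). Each returns a list of dicts, best first, with "conf" (0 to 1); they miss things now and then, are a little off and sometimes report something else, mostly with a low value. They report only what shows in the picture. A call takes as long as a camera call.
- r.boxes_of(picture, query): "position" ([x, y, z] in m, in the coordinates of the camera as it stood for that picture, good to about 4 mm: the middle of the surface that is visible of it).
- r.outline_of(picture, query): "pixels" (384x512 bool, what is visible of it).
The state is a dict: "clock": time; "joints": joint angles; "qd": joint speeds; "effort": joint torques, N m; "tool_pos": TCP position; "eef_rot": TCP orientation; "contact_force": force on the tool from outside, world axes, zero at the start; "moment": the same for the moment, N m; "opening": opening from 0.0 (shut) to 1.0 (fully open); "gripper_force": force on a finger pad.
Only numpy, scipy, OpenCV 4.12 (cv2) and the standard library are available. Lean on these libraries where they do the work, as an engineer would, in place of code of your own. Each camera call takes 0.05 s, during which the arm holds its last target. There are 200 camera calls.

## Task

Make up the bead mix in the blue bowl: tip the round beads out of the scoop tray into the bowl and add every coin bead that lies on the grey board. When all the beads are in the bowl, stir them with the wooden rod, its tip down among the beads near the bowl's floor, in circles about half-way between the bowl's centre and its wall, for at least three full turns. Finish with all beads in the bowl, the rod standing in its holder again and the empty tray flat on its cork mat, without disturbing the thread spool or the bead jar.

Things in the scene. Friction and masses are not known exactly. Their poses are not given: they have to be found in the camera images.
- bowl: light blue ceramic mixing bowl, fixed on a rubber foot; origin under its centre on the table, z up. 60 mm tall, outer diameter 160 mm at the foot and 188 mm at the rim; walls 5 mm; flat inner floor 6 mm above the origin and about 154 mm across (the mouth is about 176 mm across). Beads lie in it one layer deep
- tray: grey plastic scoop tray, 80 g, starts on its mat; origin under the middle of its floor. Floor 100 mm (x) by 76 mm (y), 4 mm thick; walls to 24 mm above the underside at the sides and the back (-x); the front (+x) end is open, without a lip. Handle: a block behind the back wall, x = -102 to -50 mm, 16 mm wide in y, from 2 to 36 mm above the underside
- tray_lip (a point): middle of the tray's open front edge, on the floor's upper face (x = +50 mm, z = 4 mm in the tray's frame). The beads stay put while the tray is level and roll out over this edge once it is tipped nose-down by more than about 15 degrees; some 40 degrees empties it
- tray_handle (a point): grip point in the tray's handle (x = -77 mm, z = 26 mm in the tray's frame); pinch it across its 16 mm width, along the tray's y
- mat: cork mat, fixed, 190 mm (x) by 110 mm (y), 3 mm thick, the tray's place; its origin on the table is where the tray's origin belongs, 23 mm towards +x from the middle of the mat (the tray's handle lies to -x)
- board: grey felt bead board, fixed, 180 mm (x) by 160 mm (y), upper face 6 mm above its origin, which is under its centre; rim to 9 mm. The coin beads start on it
- holder: turned wooden rod holder, fixed; origin under its centre; a foot 66 mm in diameter and 6 mm thick carries a funnel-shaped cup 70 mm tall, outer diameter 48 mm at the mouth; its hole is about 30 mm wide at the mouth, narrowing to 18 mm at its floor, 6 mm above the origin
- rod: light wooden stirring rod, 155 mm long, 40 g; origin at the lower, rounded tip, z along the rod to the top. Shaft 14 mm in diameter up to 100 mm, then a round grip 22 mm in diameter from 100 to 155 mm. It starts standing in the holder, leaning by up to about 10 degrees
- rod_tip (a point): lower tip of the stirring rod
- rod_grip (a point): grip point on the rod's axis, 130 mm from the tip
- spool: bystander: black and white thread spool, 32 mm in diameter and 34 mm tall, loose; origin under its centre
- jar: bystander: small closed jar of olive beads with a white cap, 40 mm in diameter and 55 mm tall, loose; origin under its centre
- round0_center (a point): centre of a round pink bead, a ball 18 mm in diameter, 12 g; starts in the tray; 3 to 5 of these are present
- round1_center (a point): centre of a round pink bead, a ball 18 mm in diameter, 12 g; starts in the tray; 3 to 5 of these are present
- round2_center (a point): centre of a round pink bead, a ball 18 mm in diameter, 12 g; starts in the tray; 3 to 5 of these are present
- round3_center (a point): centre of a round pink bead, a ball 18 mm in diameter, 12 g; starts in the tray; 3 to 5 of these are present
- round4_center (a point): centre of a round pink bead, a ball 18 mm in diameter, 12 g; starts in the tray; 3 to 5 of these are present
- coin0_center (a point): centre of a dark wooden coin bead, a disc 26 mm in diameter and 16 mm thick (z is the disc's axis), 15 g; starts flat on the board; 2 to 4 of these are present
- coin1_center (a point): centre of a dark wooden coin bead, a disc 26 mm in diameter and 16 mm thick (z is the disc's axis), 15 g; starts flat on the board; 2 to 4 of these are present
- coin2_center (a point): centre of a dark wooden coin bead, a disc 26 mm in diameter and 16 mm thick (z is the disc's axis), 15 g; starts flat on the board; 2 to 4 of these are present
- coin3_center (a point): centre of a dark wooden coin bead, a disc 26 mm in diameter and 16 mm thick (z is the disc's axis), 15 g; starts flat on the board; 2 to 4 of these are present
- bowlbead0_center (a point): centre of an olive round bead, a ball 18 mm in diameter, 12 g; already in the bowl
- bowlbead1_center (a point): centre of an olive round bead, a ball 18 mm in diameter, 12 g; already in the bowl
- bowlbead2_center (a point): centre of an olive round bead, a ball 18 mm in diameter, 12 g; already in the bowl

How it is judged:
On the way, in this order (a step that is already met when the one before it is completed fails the run):
1. the tray is held over the bowl and tipped (angle between tray's own z axis and vertical above 0.15 rad and horizontal distance between tray_lip and bowl below 0.09 m and height (world z) of tray_lip above 0.05 m).
2. all the beads are in the bowl (horizontal distance between each of round0_center, round1_center, round2_center, round3_center, round4_center, coin0_center, coin1_center, coin2_center, coin3_center, bowlbead0_center, bowlbead1_center, bowlbead2_center and bowl below 0.088 m and z of each of round0_center, round1_center, round2_center, round3_center, round4_center, coin0_center, coin1_center, coin2_center, coin3_center, bowlbead0_center, bowlbead1_center, bowlbead2_center in the frame of bowl below 0.055 m), for 0.2 s.
3. stirring: the rod's tip is down among the beads at one side of the bowl (its +x), turn 1 (x of rod_tip in the frame of bowl above 0.02 m and y of rod_tip in the frame of bowl between -0.018 and 0.018 m and z of rod_tip in the frame of bowl below 0.024 m), for 0.04 s.
4. stirring: the rod's tip is down among the beads at a quarter turn on, turn 1 (z of rod_tip in the frame of bowl below 0.024 m and ((y of rod_tip in the frame of bowl above 0.02 m and x of rod_tip in the frame of bowl between -0.018 and 0.018 m) or (y of rod_tip in the frame of bowl below -0.02 m and x of rod_tip in the frame of bowl between -0.018 and 0.018 m))), for 0.04 s.
5. stirring: the rod's tip is down among the beads at the opposite side, turn 1 (x of rod_tip in the frame of bowl below -0.02 m and y of rod_tip in the frame of bowl between -0.018 and 0.018 m and z of rod_tip in the frame of bowl below 0.024 m), for 0.04 s.
6. stirring: the rod's tip is down among the beads at three quarters round, turn 1 (all of step 4), for 0.04 s.
7. stirring: the rod's tip is down among the beads at one side of the bowl (its +x), turn 2 (all of step 3), for 0.04 s.
8. stirring: the rod's tip is down among the beads at a quarter turn on, turn 2 (all of step 6), for 0.04 s.
9. stirring: the rod's tip is down among the beads at the opposite side, turn 2 (all of step 5), for 0.04 s.
10. stirring: the rod's tip is down among the beads at three quarters round, turn 2 (all of step 8), for 0.04 s.
At the end, for the whole second after the job is handed in: All beads in the bowl (centres within 88 mm of its axis, under 55 mm up); the rod in the holder (tip within 20 mm of its axis and under 20 mm up, leaning under 0.35 rad); the tray flat on the mat (origins within 45 mm, tilt under 0.08 rad), at rest (all of step 2 and horizontal distance between rod_tip and holder below 0.02 m and z of rod_tip in the frame of holder below 0.02 m and angle between rod's own z axis and vertical below 0.35 rad and horizontal distance between tray and mat below 0.045 m and z of tray in the frame of mat below 0.012 m and angle between tray's own z axis and vertical below 0.08 rad and linear speed of tray below 0.03 m/s and linear speed of rod below 0.05 m/s); the robot touches nothing.
It fails at once if the spool is shoved more than 40 mm or toppled (distance of spool from where it was at the start of the episode above 0.04 m or angle between spool's own z axis and vertical above 0.5 rad).
It fails at once if the jar is shoved more than 40 mm or toppled (distance of jar from where it was at the start of the episode above 0.04 m or angle between jar's own z axis and vertical above 0.5 rad).
Of coin0, coin1, coin2, coin3 only 2 to 4 are there at a start; the rules pass over those that are not, and their reading is None.
Of round0, round1, round2, round3, round4 only 3 to 5 are there at a start; the rules pass over those that are not, and their reading is None.
At some moment in a run one of coin0, coin1, coin2, coin3 may be knocked a few centimetres aside while the robot is not near it.
It also fails if it takes over 210 s, if anything falls off the work surface, if the arm or the gripper's body presses on something with over 40 N, if the wrist force passes 120 N, or if a joint passes its speed limit or range.

## Working session

There is one attempt and no reset: what is moved stays moved. The work goes in short steps, Python scripts to look and compute and a tool call to move; the robot and the scene stay as the last step left them, time stands still between calls to the robot, and variables do not carry over. Pictures are saved under pics/ and viewed, at most 17 in all, crops included, and the job is handed in when it is done.

Besides the shell and the picture viewer there is one more tool, called after ">>>" by a JSON object that holds its "fn" and its "kwargs", one argument or row to a line. play_rows: Moves the arm, as the interface text tells. Its arguments: {"type":"object","properties":{"deltas":{"type":"array","items":{"type":"array","items":{"type":"array","items":{"type":"number"}}}},"newtons":{"type":"number"}},"required":["deltas"]}

```bash
ls; mkdir -p pics; cat > h.py <<'E'
import numpy as np, cv2
from station import r
from scipy.spatial.transform import Rotation as Ro
def world(p,pic): return np.array(pic["R"]).T@(np.array(p)-np.array(pic["t"]))
def ray(u,v,pic,z):
    R=np.array(pic["R"]);t=np.array(pic["t"]);c=-R.T@t
    d=R.T@np.linalg.inv(pic["camera_matrix"])@np.array([u,v,1.]);return c+d*(z-c[2])/d[2]
def save(pic,n,s=1.5): cv2.imwrite(f"pics/{n}.png",cv2.resize(pic["img"][:,:,::-1],None,fx=s,fy=s))
def proj(X,pic):
    p=np.array(pic["camera_matrix"])@(np.array(pic["R"])@np.array(X)+np.array(pic["t"]));return p[:2]/p[2]
def pose():
    s=r.state();q=s["eef_rot"];return np.array(s["tool_pos"]),Ro.from_quat([q[1],q[2],q[3],q[0]])
E
python3 - <<'E'
from h import *
s=r.state();print(s)
for n in["top","scene"]:
    p=r.get_image(n);save(p,n+"0")
    for q in ["bowl","tray","mat","board","holder","rod","rod_grip","spool","jar","round0_center","coin0_center","bowlbead0_center"]:
        print(n,q,[(np.round(world(d["position"],p),3).tolist(),round(d["conf"],2)) for d in r.boxes_of(p,q)][:8])
E
```

```text
pics
{'clock': 0.0, 'joints': array([-1.32177291,  0.62935093,  0.03845265,  1.51836589, -0.02702281,
        0.99627353, -0.02000485]), 'qd': array([-0.00021722,  0.00096735,  0.0013971 , -0.00090156,  0.00020495,
        0.00178172,  0.0012803 ]), 'effort': array([ 6.81409765e-04, -5.49709797e+01,  1.14310987e+00, -1.86632502e+01,
       -5.23368269e-02,  2.35374807e-02,  1.63153500e-04]), 'tool_pos': array([0.20105226, 0.6174751 , 0.22955183]), 'eef_rot': array([-1.41369637e-04,  1.56775151e-01,  9.87633874e-01, -9.29073245e-04]), 'contact_force': array([-0.81607553, -0.10799919,  0.31414907]), 'moment': array([-0.00446043, -0.02037263,  0.01602604]), 'gripper_force': 0.0, 'opening': 1.0009433753350876}
top bowl [([0.579, 0.025, 0.006], 0.84)]
top tray [([0.545, -0.242, 0.007], 0.71)]
top mat [([0.537, -0.263, 0.0], 0.79), ([0.386, 0.239, 0.009], 0.66), ([0.406, -0.163, 0.058], 0.54)]
top board []
top holder [([0.386, 0.239, 0.008], 0.9)]
top rod [([0.389, 0.247, 0.151], 0.58)]
top rod_grip [([0.387, 0.24, 0.152], 0.6)]
top spool [([0.758, -0.139, 0.029], 0.6), ([0.557, 0.267, 0.003], 0.37)]
top jar [([0.408, -0.162, 0.057], 0.48)]
top round0_center [([0.513, 0.228, 0.028], 0.62), ([0.561, -0.255, 0.019], 0.45), ([0.603, 0.303, 0.018], 0.16)]
top coin0_center []
top bowlbead0_center []
scene bowl [([0.56, 0.018, 0.022], 0.82)]
scene tray [([0.545, -0.245, 0.015], 0.81)]
scene mat [([0.574, -0.217, 0.001], 0.78)]
scene board [([0.389, 0.252, 0.127], 0.75), ([0.568, 0.267, 0.008], 0.71)]
scene holder [([0.401, 0.254, 0.033], 0.8)]
scene rod [([0.392, 0.247, 0.131], 0.92)]
scene rod_grip [([0.389, 0.253, 0.13], 0.76)]
scene spool [([0.766, -0.141, 0.033], 0.89), ([0.389, 0.25, 0.125], 0.66)]
scene jar [([0.418, -0.153, 0.036], 0.65)]
scene round0_center []
scene coin0_center [([0.607, 0.306, 0.024], 0.68)]
scene bowlbead0_center [([0.601, 0.034, 0.021], 0.58)]
```

View pics/top0.png

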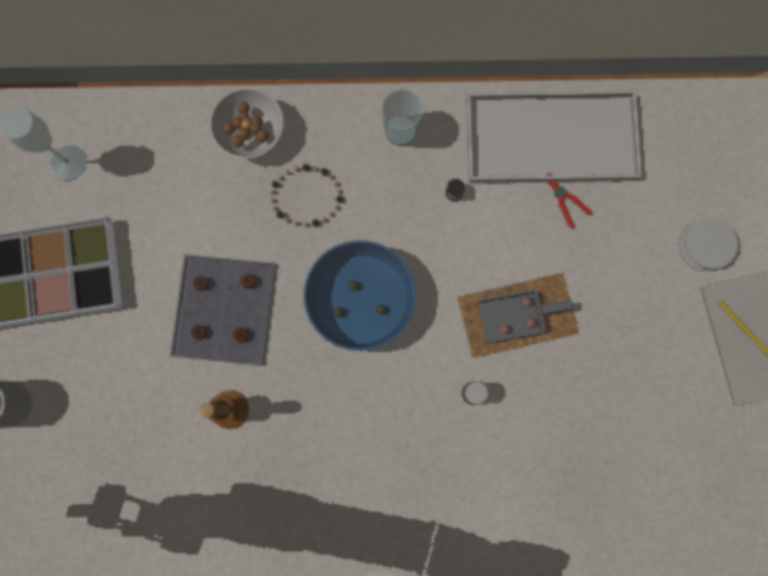

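View pics/scene0.png

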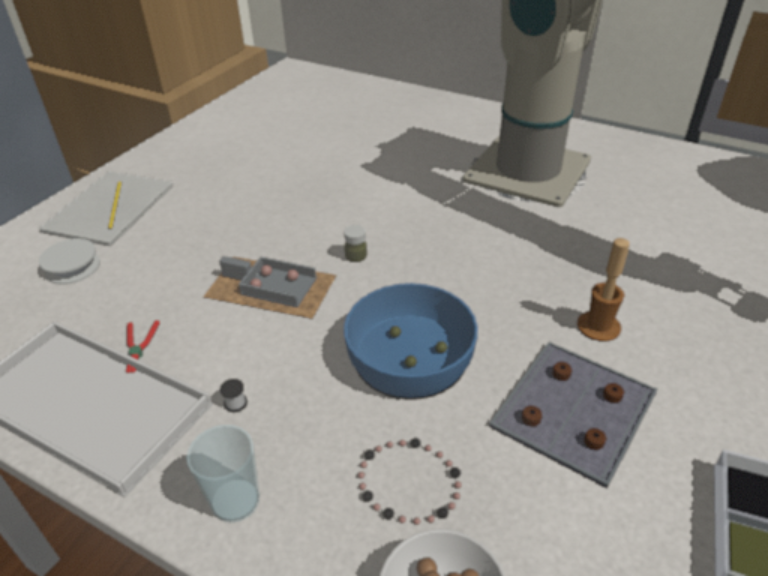

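The top view (1.5x) shows the bowl at (360,295), and the tray on its mat at (515,317) with its handle pointing right, to (575,307), and 3 pink beads in it. There are 4 coins at (201,283), (249,281), (199,331) and (242,335), the holder is at (230,408), the jar at (476,392) and the spool at (455,190). In the scene view the rod leans slightly.

```bash
python3 - <<'E'
from h import *
p=r.get_image("top")
print("cam",-np.array(p["R"]).T@p["t"])
def blob(m): 
    n,l,s,c=cv2.connectedComponentsWithStats(m.astype(np.uint8)); return [(s[i,4],c[i]) for i in range(1,n) if s[i,4]>8]
hsv=cv2.cvtColor(p["img"],cv2.COLOR_RGB2HSV).astype(int)
def o(q):
    L=r.outline_of(p,q); return L[0]["pixels"] if L else None
m=o("bowl")
c=max(cv2.findContours(m.astype(np.uint8),0,1)[0],key=len)
(x,y),a,b=cv2.fitEllipse(c);print("bowl",x,y,a,ray(x,y,p,.06))
for q,z in(("mat",.003),("tray",.026),("board",.009)):
    m=o(q)
    if m is None: print(q,None);continue
    c=max(cv2.findContours(m.astype(np.uint8),0,1)[0],key=len)
    bx=cv2.boxPoints(cv2.minAreaRect(c)); W=np.array([ray(u,v,p,z) for u,v in bx]); print(q,m.sum(),W.round(3).tolist(),W.mean(0),np.linalg.norm(np.diff(W,axis=0),axis=1))
for q in["spool","jar","holder","rod_grip"]:
    m=o(q)
    if m is not None: print(q,m.sum(),np.argwhere(m).mean(0)[::-1])
# coins: dark reddish within board area
for (u,v) in ((201,283),(249,281),(199,331),(242,335)):
    u=int(u/1.5);v=int(v/1.5);w=p["img"][v-11:v+12,u-11:u+12].astype(float)
    d=(w[...,0]-w[...,2]); mm=d>0.5*d.max(); ys,xs=np.nonzero(mm); uu=xs.mean()+u-11;vv=ys.mean()+v-11
    print("coin",mm.sum(),uu,vv,ray(uu,vv,p,.018))
# handle end/pts
for u,v,z in((541,309,.036),(580,306,.036),(210,410,.15)): print(ray(u/1.5,v/1.5,p,z))
save({"img":p["img"][170:290,290:400]},"tray",5)
save({"img":p["img"][160:290,110:200]},"brd",5)
E
```

```text
cam [ 0.3909217  -0.01388119  1.23272934]
bowl 239.25665283203125 196.5308074951172 (72.38066864013672, 74.0026626586914) [0.57109118 0.0256424  0.06      ]
mat 1781 [[0.575, -0.142, 0.003], [0.62, -0.33, 0.003], [0.508, -0.351, 0.003], [0.465, -0.166, 0.003]] [ 0.54200057 -0.24711073  0.003     ] [0.19327029 0.11319836 0.19074066]
tray 1345 [[0.567, -0.173, 0.026], [0.595, -0.33, 0.026], [0.515, -0.341, 0.026], [0.487, -0.186, 0.026]] [ 0.541178   -0.25771899  0.026     ] [0.15965907 0.08085684 0.15812429]
board 3941 [[0.479, 0.354, 0.009], [0.661, 0.337, 0.009], [0.638, 0.173, 0.009], [0.457, 0.194, 0.009]] [0.55836972 0.26458295 0.009     ] [0.18294246 0.16502667 0.18221018]
spool 133 [302.48120301 126.2481203 ]
jar 244 [316.23360656 262.08606557]
holder 417 [153.6498801  272.48441247]
rod_grip 147 [143.2244898  272.93197279]
coin 64 133.015625 188.140625 [0.60341475 0.30229348 0.018     ]
coin 63 164.76190476190476 186.8095238095238 [0.60574636 0.21994303 0.018     ]
coin 61 131.80327868852459 220.88524590163934 [0.5181961  0.30339463 0.018     ]
coin 61 159.91803278688525 222.81967213114754 [0.51222822 0.23107207 0.018     ]
[ 0.54621993 -0.28061722  0.036     ]
[ 0.55041029 -0.34654468  0.036     ]
[0.38553408 0.24758808 0.15      ]
```

View pics/tray.png

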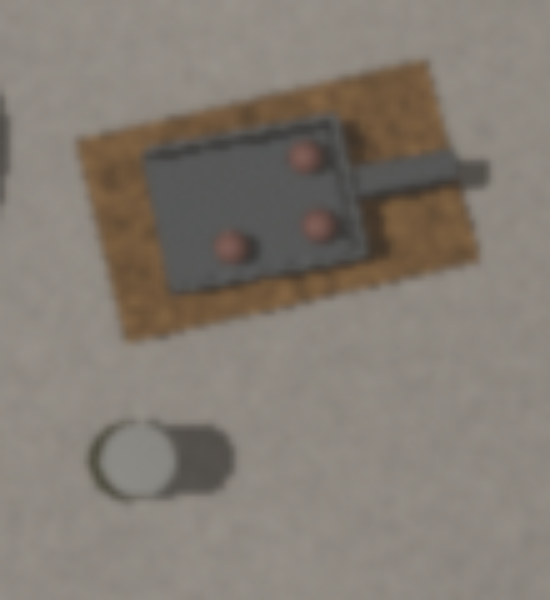

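```bash
cat >> h.py <<'E'
def tool(yang,tilt=0):
    "tool down, y axis at angle yang (deg); then turned about own y by tilt (deg)"
    a=np.radians(yang);y=np.array([np.cos(a),np.sin(a),0]);z=np.array([0,0,-1.]);x=np.cross(y,z)
    return Ro.from_matrix(np.c_[x,y,z])*Ro.from_euler('y',tilt,degrees=True)
def go(P,R,base=None,pr=True):
    p0,R0=base or pose()
    d=R0.inv().apply(np.array(P)-p0)*100;w=(R0.inv()*R).as_rotvec()
    if pr: print("delta",d.round(2).tolist(),w.round(3).tolist(),"rows",np.linalg.norm(d)/5,np.degrees(np.linalg.norm(w))/8.59)
    return d,w
E
python3 - <<'E'
from h import *
p=r.get_image("top")
f=lambda x,y,z:ray(x/5+290,y/5+170,p,z)
a,b=f(357,181,.039),f(458,167,.039);l=f(158,224,.007);print(a,b,(a+b)/2,l)
h=(a+b)/2; d=l-h;print(np.degrees(np.arctan2(d[1],d[0])),np.linalg.norm(d[:2]))
yaw=np.degrees(np.arctan2(d[1],d[0]))
go([h[0],h[1],.22],tool(yaw-90))
print(r.state()["joints"])
E
```

```text
[ 0.54529601 -0.28177293  0.039     ] [ 0.55171673 -0.33302515  0.039     ] [ 0.54850637 -0.30739904  0.039     ] [ 0.52843859 -0.18515982  0.007     ]
99.32297736753871 0.1238755186854294
delta [-61.68, -77.24, 1.05] [-0.0, -0.0, 1.093] rows 19.770550988771216 7.292003166178673
[-1.32177326  0.62839939  0.03850034  1.51740212 -0.02702801  0.99633587
 -0.01997136]
```

>>> {"fn": "play_rows", "kwargs": {
  "deltas": [
    [[-25,-30,-2,0,0,0.5,1],[-25,-30,-2,0,0,0.5,1],[-25,-30,-2,0,0,0.5,1],[-25,-30,-2,0,0,0.5,1],[-61.7,-77.2,-1,0,0,1.09,1],[-61.7,-77.2,-1,0,0,1.09,1],[-61.7,-77.2,-1,0,0,1.09,1],[-61.7,-77.2,-1,0,0,1.09,1]]
  ]
}}

```text
clock: 2.6
tool_pos: [0.3452, 0.2433, 0.2411]
eef_rot: [-0.0, 0.648, 0.761, 0.001]
contact_force: [1.0, -0.1, -0.2]
opening: 0.996
gripper_force: 0.0
```

>>> {"fn": "play_rows", "kwargs": {
  "deltas": [
    [[-57.4,11.4,0,0,0,0,1],[-57.4,11.4,0,0,0,0,1],[-57.4,11.4,0,0,0,0,1],[-57.4,11.4,0,0,0,0,1],[-57.4,11.4,0,0,0,0,1],[-57.4,11.4,0,0,0,0,1],[-57.4,11.4,0,0,0,0,1],[-57.4,11.4,0,0,0,0,1]]
  ]
}}

```text
clock: 3.4
tool_pos: [0.487, -0.131, 0.2409]
eef_rot: [0.0, 0.646, 0.763, 0.0]
contact_force: [1.6, 0.9, -0.0]
opening: 0.998
gripper_force: 0.0
```

>>> {"fn": "play_rows", "kwargs": {
  "deltas": [
    [[-17,3.4,2,0,0,0,1],[-17,3.4,2,0,0,0,1],[-17,3.4,2,0,0,0,1],[-17,3.4,2,0,0,0,1],[-17,3.4,2,0,0,0,1]]
  ]
}}

```text
clock: 3.9
tool_pos: [0.5476, -0.2958, 0.2199]
eef_rot: [0.001, 0.648, 0.762, -0.001]
contact_force: [-1.2, -0.1, -0.7]
opening: 1.0
gripper_force: 0.0
```

```bash
python3 - <<'E'
from h import *
print(pose()[0],pose()[1].as_matrix().round(3).tolist())
p=r.get_image("wrist");save(p,"w1");print(-np.array(p["R"]).T@p["t"])
for q in("tray_handle","tray"):
  for d in r.outline_of(p,q)[:2]: print(q,d["conf"],d["pixels"].sum())
E
```

```text
[ 0.54764328 -0.29584624  0.21993829] [[-0.16, 0.987, -0.0], [0.987, 0.16, -0.003], [-0.003, -0.001, -1.0]]
[ 0.53376367 -0.21596156  0.37490395]
tray_handle 0.82 5144
tray 0.68 5162
```

View pics/w1.png

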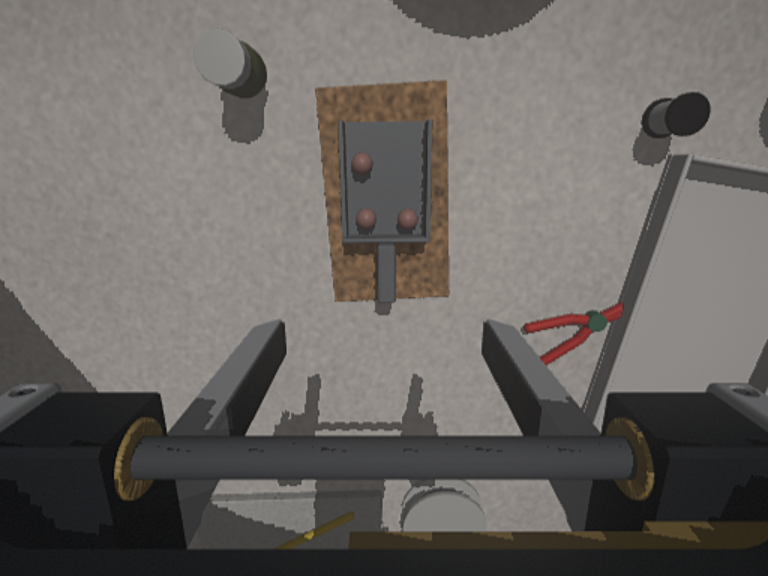

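The wrist view shows the tray handle running from about (387,246) to (386,301). The lip is at (386,122), and there are three pink beads in the tray. The spool and jar are clear of it.

```bash
python3 - <<'E'
from h import *
p=r.get_image("wrist")
f=lambda x,y,z:ray(x/1.5,y/1.5,p,z)
a,b=f(387,246,.039),f(386.5,301,.039);L=[f(343,122,.026),f(431,122,.026)];l=(L[0]+L[1])/2
print(a,b,l,np.linalg.norm(L[0]-L[1]),np.linalg.norm(a-b))
bk=(f(342,240,.027)+f(429,240,.027))/2
print(bk)
for x,y in((l,b),(l,bk)):
    d=x-y;print(np.degrees(np.arctan2(d[1],d[0])),np.linalg.norm(d[:2]))
C=[f(*c,.003) for c in((316,88),(447,80),(449,296),(335,301))];print(np.array(C).round(3).tolist(),np.mean(C,0))
d=l-b;u=d[:2]/np.linalg.norm(d[:2]);h=l[:2]-.127*u;print("handle",h,b[:2]+.025*u)
yaw=np.degrees(np.arctan2(d[1],d[0]))
go([*((h+b[:2]+.025*u)/2),.036],tool(yaw-90))
E
```

```text
[ 0.54815177 -0.2768824   0.039     ] [ 0.55598093 -0.32514334  0.039     ] [ 0.53157253 -0.17939596  0.026     ] 0.07084648975296051 0.04889186264752014
[ 0.54650094 -0.27424208  0.027     ]
99.50713547459787 0.14777709948756668
98.94475228545853 0.09601377574894376
[[0.468, -0.161, 0.003], [0.575, -0.137, 0.003], [0.617, -0.322, 0.003], [0.509, -0.346, 0.003]] [ 0.54242069 -0.24137209  0.003     ]
handle [ 0.55254917 -0.30465162] [ 0.55185167 -0.30048672]
delta [-1.41, 0.19, 18.47] [0.0, -0.002, 0.002] rows 3.704112834309794 0.015764369214736843
```

>>> {"fn": "play_rows", "kwargs": {
  "deltas": [
    [[-1.4,0.2,10,0,0,0,1],[-1.4,0.2,10,0,0,0,1],[-1.4,0.2,10,0,0,0,1],[-1.4,0.2,18.5,0,0,0,1],[-1.4,0.2,18.5,0,0,0,0],[-1.4,0.2,18.5,0,0,0,-1],[-1.4,0.2,18.5,0,0,0,-1],[-1.4,0.2,18.5,0,0,0,-1]]
  ],
  "newtons": 45
}}

```text
clock: 4.9
tool_pos: [0.5543, -0.3054, 0.039]
eef_rot: [0.002, 0.646, 0.764, 0.001]
contact_force: [-0.6, 0.1, 0.9]
opening: 0.696
gripper_force: 0.0
```

>>> {"fn": "play_rows", "kwargs": {
  "deltas": [
    [[0,0,0,0,0,0,-1],[0,0,0,0,0,0,-1],[0,0,0,0,0,0,-1],[0,0,0,0,0,0,-1]]
  ]
}}

```text
clock: 5.3
tool_pos: [0.5524, -0.3046, 0.0361]
eef_rot: [0.0, 0.646, 0.763, 0.0]
contact_force: [-0.3, -0.1, -0.2]
opening: 0.358
gripper_force: 0.0
```

>>> {"fn": "play_rows", "kwargs": {
  "deltas": [
    [[0,0,0,0,0,0,-1],[0,0,0,0,0,0,-1],[0,0,0,0,0,0,-1],[0,0,0,0,0,0,-1],[0,0,0,0,0,0,-1],[0,0,0,0,0,0,-1]]
  ]
}}

```text
clock: 5.9
tool_pos: [0.5521, -0.3046, 0.0355]
eef_rot: [-0.0, 0.646, 0.763, -0.0]
contact_force: [-0.3, 0.3, -0.3]
opening: 0.167
gripper_force: 45.0
```

>>> {"fn": "play_rows", "kwargs": {
  "deltas": [
    [[0,0,-1,0,0,0,-1],[0,0,-3,0,0,0,-1],[0,0,-5,0,0,0,-1],[0,0,-7,0,0,0,-1],[0,0,-9,0,0,0,-1],[0,0,-9,0,0,0,-1]]
  ]
}}

```text
clock: 6.5
tool_pos: [0.554, -0.3058, 0.1288]
eef_rot: [0.003, 0.646, 0.763, 0.001]
contact_force: [0.7, -0.6, -0.8]
opening: 0.167
gripper_force: 45.0
```

```bash
python3 - <<'E'
from h import *
s=r.state();print(s["tool_pos"],s["opening"],s["gripper_force"],s["joints"])
p=r.get_image("scene");save({"img":p["img"][120:290,130:350]},"lift",3)
E
```

```text
[ 0.55403428 -0.30579005  0.12883171] 0.1669255927988196 44.966238141059875 [ 0.24457594  0.74788852  0.36324301  1.67380739 -0.35125141  0.7788552
  0.93601583]
```

View pics/lift.png

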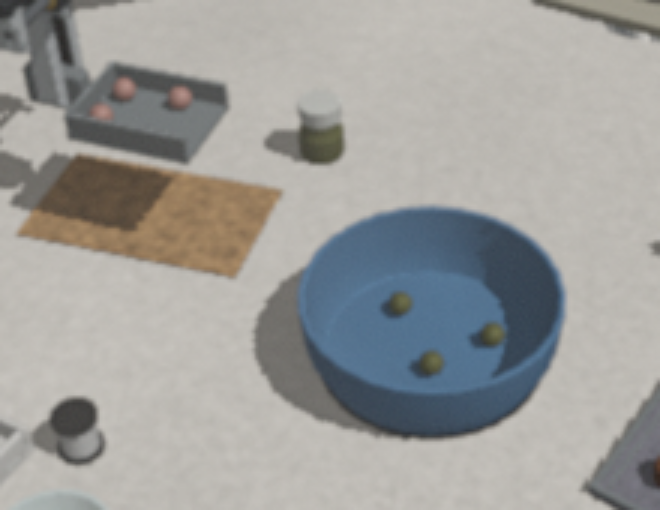

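The tray is held level with all three beads in it, at crop (125,90), (180,97) and (100,113). The bowl holds three olive beads.

```bash
python3 - <<'E'
from h import *
u=np.array([-.16,.987,0]);B=np.array([.571,.0256,0]);l=np.array([.129,0,.0285])
R0=tool(9.2)
lip=B-.045*u
P0=lip+[0,0,.1]-R0.apply(l);go(P0,R0)
for th,z in((8,.095),(16,.085),(22,.08),(28,.075),(34,.072),(42,.070),(48,.070)):
    R=R0*Ro.from_euler('y',-th,degrees=True);P=lip+[0,0,z]-R.apply(l)
    d,w=go(P,R,(P0,R0),False);print(th,d.round(2).tolist(),w.round(3).tolist(),P.round(3))
E
```

```text
delta [14.92, 7.13, -0.14] [0.003, 0.002, 0.006] rows 3.30698575872323 0.04259320420007024
8 [0.52, -0.0, -1.27] [0.0, -0.14, 0.0] [ 0.598 -0.141  0.141]
16 [1.29, 0.0, -1.95] [0.0, -0.279, -0.0] [ 0.597 -0.133  0.148]
22 [2.01, 0.0, -2.62] [-0.0, -0.384, 0.0] [ 0.596 -0.126  0.155]
28 [2.85, -0.0, -3.22] [0.0, -0.489, 0.0] [ 0.594 -0.118  0.161]
34 [3.8, 0.0, -3.93] [0.0, -0.593, 0.0] [ 0.593 -0.109  0.168]
42 [5.22, -0.0, -4.9] [-0.0, -0.733, 0.0] [ 0.59  -0.095  0.177]
48 [6.39, -0.0, -5.64] [0.0, -0.838, 0.0] [ 0.589 -0.083  0.185]
```

>>> {"fn": "play_rows", "kwargs": {
  "deltas": [
    [[1,0.5,0,0,0,0,-1],[3,1.5,0,0,0,0,-1],[5.5,2.7,0,0,0,0,-1],[8,4,0,0,0,0,-1],[10.5,5.2,0,0,0,0,-1],[12.8,6.3,0,0,0,0,-1],[14.3,6.9,0,0,0,0,-1],[14.9,7.1,-0.1,0,0,0,-1]]
  ]
}}

```text
clock: 7.35
tool_pos: [0.5975, -0.1428, 0.1254]
eef_rot: [-0.001, 0.645, 0.764, -0.0]
contact_force: [0.1, 0.3, -0.9]
opening: 0.163
gripper_force: 45.0
```

>>> {"fn": "play_rows", "kwargs": {
  "deltas": [
    [[0.5,0,-1.3,0,-0.14,0,-1],[0.9,0,-1.6,0,-0.21,0,-1],[1.3,0,-2,0,-0.28,0,-1],[1.3,0,-2,0,-0.28,0,-1],[1.65,0,-2.3,0,-0.33,0,-1],[2,0,-2.6,0,-0.384,0,-1],[2,0,-2.6,0,-0.384,0,-1],[2,0,-2.6,0,-0.384,0,-1]]
  ]
}}

```text
clock: 8.15
tool_pos: [0.5942, -0.1274, 0.1526]
eef_rot: [0.145, 0.635, 0.749, -0.123]
contact_force: [0.4, -0.3, -0.8]
opening: 0.172
gripper_force: 45.0
```

>>> {"fn": "play_rows", "kwargs": {
  "deltas": [
    [[0,0,0,0,0,0,-1],[0,0,0,0,0,0,-1],[0,0,0,0,0,0,-1],[0,0,0,0,0,0,-1]]
  ]
}}

```text
clock: 8.55
tool_pos: [0.5943, -0.1268, 0.1528]
eef_rot: [0.146, 0.635, 0.749, -0.123]
contact_force: [-0.4, -0.4, -0.3]
opening: 0.165
gripper_force: 45.0
```

```bash
python3 - <<'E'
from h import *
s=r.state();print(s["tool_pos"],s["opening"],s["joints"]);print(pose()[1].as_matrix().round(3).tolist())
u=np.array([-.16,.987,0]);B=np.array([.571,.0256,0]);l=np.array([.129,0,.0285])
p0,R0=pose();print("lip",p0+R0.apply(l))
Rb=tool(9.2)
lip=B-.045*u
for th,z in((28,.075),(34,.072),(42,.070),(48,.070)):
    R=Rb*Ro.from_euler('y',-th,degrees=True);P=lip+[0,0,z]-R.apply(l)
    d,w=go(P,R,None,False);print(th,d.round(2).tolist(),w.round(3).tolist(),P.round(3))
p=r.get_image("scene");save({"img":p["img"][120:290,130:350]},"tip",3)
E
```

```text
[ 0.59433733 -0.12676218  0.15276436] 0.16460494476718332 [-0.48485381  0.76728415  0.71317207  1.84744691 -0.17734097  0.5824868
  0.36026285]
[[-0.152, 0.986, 0.062], [0.915, 0.164, -0.369], [-0.374, 0.0, -0.927]]
lip [ 0.57646007 -0.019285    0.0780495 ]
28 [0.5, 0.14, -1.06] [0.002, -0.105, 0.004] [ 0.594 -0.118  0.161]
34 [1.12, 0.14, -2.07] [0.002, -0.21, 0.004] [ 0.593 -0.109  0.168]
42 [2.07, 0.15, -3.5] [0.003, -0.349, 0.004] [ 0.59  -0.095  0.177]
48 [2.88, 0.15, -4.63] [0.003, -0.454, 0.004] [ 0.589 -0.083  0.185]
```

View pics/tip.png

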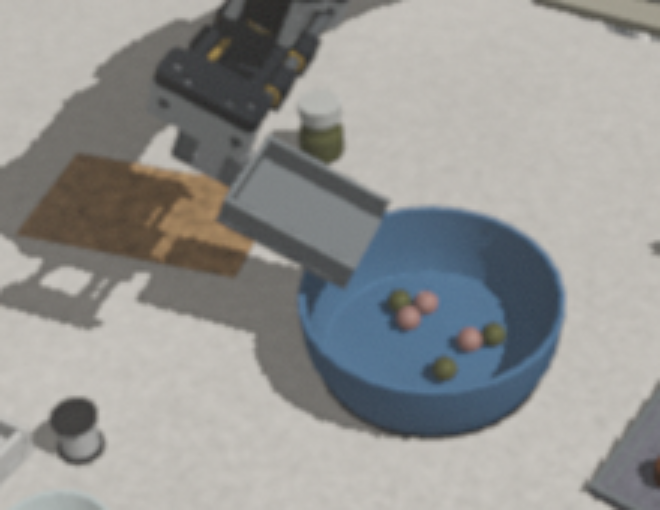

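The crop shows all three pink beads at (427,301), (408,318) and (470,340) in the bowl, with the olive ones. The tray is empty, so it goes back to its mat.

```bash
python3 - <<'E'
from h import *
go([.597,-.146,.15],tool(10))
go([.553,-.304,.10],tool(10))
go([.553,-.304,.036],tool(10),([.553,-.304,.10],tool(10)))
E
```

```text
delta [-1.72, -0.06, 0.98] [-0.002, 0.384, -0.009] rows 0.3962580867037332 2.560187590093236
delta [-13.63, -7.0, 11.18] [-0.002, 0.384, -0.009] rows 3.793399426952555 2.560187590093236
delta [0.0, 0.0, 6.4] [0.0, 0.0, 0.0] rows 1.28 0.0
```

>>> {"fn": "play_rows", "kwargs": {
  "deltas": [
    [[-1.7,0,1,0,0.15,0,-1],[-1.7,0,1,0,0.384,0,-1],[-1.7,0,1,0,0.384,0,-1],[-1.7,0,1,0,0.384,0,-1],[-13.6,-7,11.2,0,0.384,-0.01,-1],[-13.6,-7,11.2,0,0.384,-0.01,-1],[-13.6,-7,11.2,0,0.384,-0.01,-1],[-13.6,-7,11.2,0,0.384,-0.01,-1]]
  ]
}}

```text
clock: 9.4
tool_pos: [0.5501, -0.3071, 0.0981]
eef_rot: [-0.001, 0.643, 0.765, -0.004]
contact_force: [0.0, -0.6, 0.5]
opening: 0.164
gripper_force: 45.0
```

>>> {"fn": "play_rows", "kwargs": {
  "deltas": [
    [[0,0,0,0,0,0,-1],[0,0,0,0,0,0,-1]]
  ]
}}

```text
clock: 9.6
tool_pos: [0.5535, -0.3011, 0.0991]
eef_rot: [-0.001, 0.642, 0.767, -0.001]
contact_force: [0.6, 0.9, -1.3]
opening: 0.165
gripper_force: 45.0
```

```bash
python3 - <<'E'
from h import *
s=r.state();print(s["tool_pos"]);go([.553,-.304,.0365],tool(10))
E
```

```text
[ 0.55354491 -0.301106    0.09905171]
delta [-0.28, -0.09, 6.26] [-0.003, -0.001, 0.003] rows 1.252419884217653 0.029033082623239472
```

>>> {"fn": "play_rows", "kwargs": {
  "deltas": [
    [[-0.3,0,2,0,0,0,-1],[-0.3,0,4,0,0,0,-1],[-0.3,0,5.5,0,0,0,-1],[-0.3,0,6.1,0,0,0,-1],[-0.3,0,6.3,0,0,0,-1],[-0.3,0,6.3,0,0,0,-1],[-0.3,0,6.3,0,0,0,1],[-0.3,0,6.3,0,0,0,1]]
  ]
}}

```text
clock: 10.4
tool_pos: [0.554, -0.3069, 0.0376]
eef_rot: [0.0, 0.642, 0.766, -0.001]
contact_force: [0.2, 0.2, 0.4]
opening: 0.299
gripper_force: 0.0
```

>>> {"fn": "play_rows", "kwargs": {
  "deltas": [
    [[0,0,0,0,0,0,1],[0,0,0,0,0,0,1],[0,0,0,0,0,0,1],[0,0,0,0,0,0,1],[0,0,-5,0,0,0,1],[0,0,-18,0,0,0,1],[0,0,-18,0,0,0,1],[0,0,-18,0,0,0,1]]
  ]
}}

```text
clock: 11.2
tool_pos: [0.5549, -0.3074, 0.2209]
eef_rot: [0.002, 0.642, 0.766, -0.0]
contact_force: [0.2, 0.2, 0.2]
opening: 0.978
gripper_force: 0.0
```

```bash
cat >> h.py <<'E'
def coins(p):
    "centres of the dark coins on or near the board, top picture"
    i=p["img"].astype(int); m=((i[...,0]-i[...,2])>18)&(i.max(2)<140); m[:150]=0;m[265:]=0;m[:,:85]=0;m[:,205:]=0
    n,l,s,c=cv2.connectedComponentsWithStats(m.astype(np.uint8))
    return [(int(s[k,4]),ray(*c[k],p,.018).round(4).tolist()) for k in range(1,n) if s[k,4]>25]
E
python3 - <<'E'
from h import *
s=r.state();print(s["tool_pos"],s["opening"])
p=r.get_image("top");save(p,"top2",1.5);print(coins(p))
q=r.get_image("scene");print([world(d["position"],q).round(3) for d in r.boxes_of(q,"coin0_center")], [world(d["position"],q).round(3) for d in r.boxes_of(q,"tray")])
E
```

```text
[ 0.55489635 -0.30744858  0.22087385] 0.9776048554700715
[(61, [0.6058, 0.22, 0.018]), (64, [0.6034, 0.3023, 0.018]), (65, [0.5181, 0.3032, 0.018]), (62, [0.5121, 0.2309, 0.018]), (75, [0.4119, 0.2477, 0.018])]
[] [array([ 0.544, -0.246,  0.014]), array([ 0.417, -0.152,  0.036])]
```

View pics/top2.png

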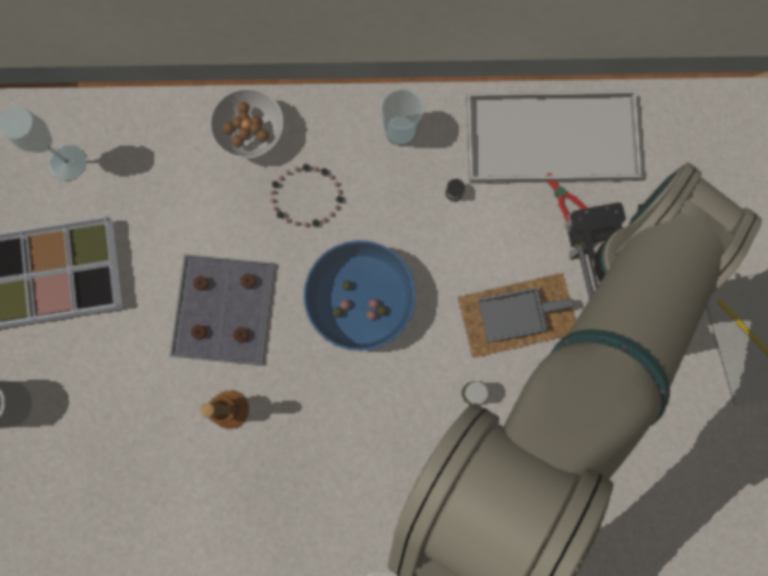

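The top view shows the tray back on its mat with its floor at (513,316). The six round beads are in the bowl and the four coins haven't moved.

```bash
python3 - <<'E'
from h import *
go([.6058,.22,.13],tool(10))
print(r.state()["joints"])
E
```

```text
delta [50.91, 14.33, 8.69] [-0.001, 0.0, 0.001] rows 10.71907000501235 0.011229285200116724
[ 0.22404398  0.64742239  0.39951048  1.58978045 -0.28862909  0.96391654
  0.89266171]
```

>>> {"fn": "play_rows", "kwargs": {
  "deltas": [
    [[50.9,14.3,8.7,0,0,0,0],[50.9,14.3,8.7,0,0,0,0],[50.9,14.3,8.7,0,0,0,0],[50.9,14.3,8.7,0,0,0,0],[50.9,14.3,8.7,0,0,0,0],[50.9,14.3,8.7,0,0,0,0],[50.9,14.3,8.7,0,0,0,0],[50.9,14.3,8.7,0,0,0,0]]
  ]
}}

```text
clock: 12.2
tool_pos: [0.5908, 0.0883, 0.1493]
eef_rot: [-0.002, 0.642, 0.766, -0.002]
contact_force: [1.0, 0.1, -0.2]
opening: 0.499
gripper_force: 0.0
```

```bash
python3 - <<'E'
from h import *
p=r.get_image("top");print(coins(p));print(r.state()["opening"])
go([.6058,.22,.11],tool(10))
E
```

```text
[(735, [0.6259, 0.2689, 0.018]), (31, [0.4818, 0.3627, 0.018]), (769, [0.4388, 0.3582, 0.018])]
0.49944886981957554
delta [11.39, 3.78, 3.8] [-0.007, -0.008, 0.013] rows 2.517153846925804 0.1120392200218399
```

>>> {"fn": "play_rows", "kwargs": {
  "deltas": [
    [[11.4,3.8,3,0,0,0.01,0],[11.4,3.8,3,0,0,0.01,0],[11.4,3.8,3,0,0,0.01,0],[11.4,3.8,3,0,0,0.01,0]]
  ]
}}

```text
clock: 12.65
tool_pos: [0.6072, 0.2105, 0.1179]
eef_rot: [-0.003, 0.643, 0.766, -0.002]
contact_force: [-1.0, 0.5, 0.1]
opening: 0.498
gripper_force: 0.0
```

```bash
python3 - <<'E'
from h import *
print(pose()[0])
p=r.get_image("wrist");save(p,"w2",1)
i=p["img"].astype(int)
for d in r.boxes_of(p,"coin0_center"): print(d["conf"],world(d["position"],p).round(4))
for d in r.outline_of(p,"coin0_center"):
    m=d["pixels"];y,x=np.argwhere(m).mean(0);print(m.sum(),x,y,ray(x,y,p,.019).round(4))
print(proj([.6058,.22,.022],p))
E
```

```text
[0.60721535 0.21054293 0.11785722]
0.8 [0.601  0.3021 0.0274]
703 269.9914651493599 96.60597439544809 [0.6029 0.3015 0.019 ]
[257.21241749 184.7787113 ]
```

View pics/w2.png

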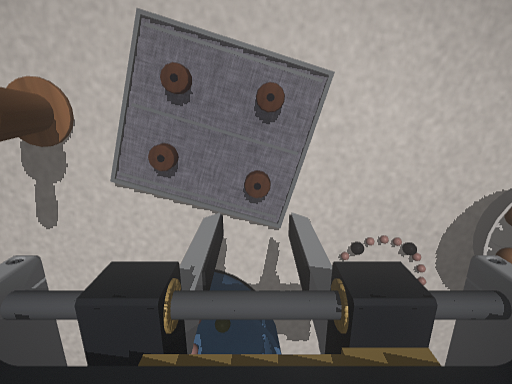

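The wrist view shows all four coins, at (257,185), (270,97), (175,78) and (162,157). Coin A is where I projected it, so I'll descend.

```bash
cat >> h.py <<'E'
def wcoins(p):
    i=p["img"].astype(int); m=((i[...,0]-i[...,2])>25); m[215:]=0
    n,l,s,c=cv2.connectedComponentsWithStats(m.astype(np.uint8))
    return [(int(s[k,4]),ray(*c[k],p,.019).round(4).tolist()) for k in range(1,n) if s[k,4]>150]
E
python3 - <<'E'
from h import *
p=r.get_image("wrist");W=wcoins(p);print(W);print(pose()[0])
A=min(W,key=lambda w:np.hypot(w[1][0]-.6058,w[1][1]-.22))[1]
go([A[0],A[1],.0335],tool(10))
E
```

```text
[(566, [0.5171, 0.3031, 0.019]), (2120, [0.3997, 0.2633, 0.019]), (546, [0.603, 0.3016, 0.019]), (450, [0.5113, 0.2302, 0.019]), (434, [0.6059, 0.2194, 0.019])]
[0.60962333 0.20245602 0.12107055]
delta [1.75, -0.06, 8.75] [-0.003, 0.002, -0.012] rows 1.7854481394971042 0.0815042230299599
```

>>> {"fn": "play_rows", "kwargs": {
  "deltas": [
    [[1.7,0,5,0,0,0,0],[1.7,0,5,0,0,0,0],[1.7,0,5,0,0,0,0],[1.7,0,5,0,0,0,0]]
  ]
}}

```text
clock: 13.25
tool_pos: [0.6082, 0.2203, 0.0732]
eef_rot: [0.0, 0.647, 0.763, -0.0]
contact_force: [0.9, -0.1, 0.5]
opening: 0.499
gripper_force: 0.0
```

```bash
python3 - <<'E'
from h import *
print(pose()[0]);go([.606,.2194,.0335],tool(10))
E
```

```text
[0.60818797 0.22029513 0.07315933]
delta [-0.05, -0.23, 3.97] [0.0, 0.001, -0.011] rows 0.7945945349301259 0.07096168350276703
```

>>> {"fn": "play_rows", "kwargs": {
  "deltas": [
    [[-0.05,-0.2,4,0,0,0,0],[-0.05,-0.2,4,0,0,0,0],[-0.05,-0.2,4,0,0,0,-1],[-0.05,-0.2,4,0,0,0,-1],[-0.05,-0.2,4,0,0,0,-1],[-0.05,-0.2,4,0,0,0,-1],[-0.05,-0.2,-4,0,0,0,-1],[-0.05,-0.2,-4,0,0,0,-1]]
  ],
  "newtons": 30
}}

```text
clock: 14.05
tool_pos: [0.6055, 0.221, 0.1132]
eef_rot: [-0.0, 0.646, 0.763, -0.001]
contact_force: [1.8, -0.6, 0.0]
opening: 0.271
gripper_force: 30.0
```

```bash
python3 - <<'E'
from h import *
print(pose()[0],r.state()["opening"]);go([.571,.055,.13],tool(10))
E
```

```text
[0.60546588 0.22095825 0.11322288] 0.270561969061403
delta [-15.8, -6.13, -1.66] [-0.001, 0.0, -0.009] rows 3.406553033276419 0.061483531283136564
```

>>> {"fn": "play_rows", "kwargs": {
  "deltas": [
    [[-15.8,-6.1,-1.6,0,0,0,-1],[-15.8,-6.1,-1.6,0,0,0,-1],[-15.8,-6.1,-1.6,0,0,0,-1],[-15.8,-6.1,-1.6,0,0,0,-1],[-15.8,-6.1,4.5,0,0,0,-1],[-15.8,-6.1,4.5,0,0,0,-1],[-15.8,-6.1,4.5,0,0,0,-1],[-15.8,-6.1,4.5,0,0,0,0]]
  ]
}}

```text
clock: 14.85
tool_pos: [0.5714, 0.056, 0.0672]
eef_rot: [-0.001, 0.646, 0.764, -0.001]
contact_force: [0.2, 0.1, 0.7]
opening: 0.321
gripper_force: 0.0
```

>>> {"fn": "play_rows", "kwargs": {
  "deltas": [
    [[0,0,0,0,0,0,0],[0,0,0,0,0,0,0],[0,0,-6,0,0,0,0],[0,0,-6,0,0,0,0],[14,-5.5,-6,0,0,0,0],[14,-5.5,-6,0,0,0,0],[14,-5.5,-6,0,0,0,0],[14,-5.5,-6,0,0,0,0]]
  ]
}}

```text
clock: 15.65
tool_pos: [0.489, 0.1927, 0.1268]
eef_rot: [-0.004, 0.641, 0.767, -0.0]
contact_force: [0.3, -0.3, -0.9]
opening: 0.501
gripper_force: 0.0
```

```bash
python3 - <<'E'
from h import *
p=r.get_image("wrist");p=r.get_image("wrist");W=wcoins(p);print(W);print(pose()[0],r.state()["opening"])
A=min(W,key=lambda w:np.hypot(w[1][0]-.512,w[1][1]-.231))[1]
go([A[0],A[1],.06],tool(10))
E
```

```text
[(539, [0.5183, 0.3032, 0.019]), (7400, [0.3414, 0.2436, 0.019]), (509, [0.6043, 0.3019, 0.019]), (447, [0.5125, 0.2305, 0.019])]
[0.4933568  0.18613226 0.12738335] 0.4997327868222198
delta [4.04, 2.64, 6.74] [-0.001, -0.001, -0.005] rows 1.6583696138919077 0.03198956374543306
```

>>> {"fn": "play_rows", "kwargs": {
  "deltas": [
    [[4,2.6,5,0,0,0,0],[4,2.6,5,0,0,0,0],[4,2.6,5,0,0,0,0],[4,2.6,5,0,0,0,0]]
  ]
}}

```text
clock: 16.15
tool_pos: [0.5135, 0.2258, 0.0771]
eef_rot: [0.0, 0.647, 0.762, -0.001]
contact_force: [-0.2, -0.2, 0.5]
opening: 0.502
gripper_force: 0.0
```

```bash
python3 - <<'E'
from h import *
print(pose()[0]);go([.5125,.2305,.0335],tool(10))
E
```

```text
[0.5134688  0.22576775 0.07706765]
delta [0.49, -0.01, 4.36] [-0.002, 0.001, -0.011] rows 0.8766921728256772 0.07615689892990651
```

>>> {"fn": "play_rows", "kwargs": {
  "deltas": [
    [[0.5,0,4.35,0,0,0,0],[0.5,0,4.35,0,0,0,0],[0.5,0,4.35,0,0,0,-1],[0.5,0,4.35,0,0,0,-1],[0.5,0,4.35,0,0,0,-1],[0.5,0,4.35,0,0,0,-1],[0.5,0,-5,0,0,0,-1],[0.5,0,-5,0,0,0,-1]]
  ]
}}

```text
clock: 16.95
tool_pos: [0.511, 0.2324, 0.1272]
eef_rot: [-0.001, 0.646, 0.763, -0.002]
contact_force: [1.5, 1.6, -1.1]
opening: 0.269
gripper_force: 30.0
```

```bash
python3 - <<'E'
from h import *
print(pose()[0],r.state()["opening"]);go([.571,.015,.13],tool(10))
E
```

```text
[0.51103576 0.23235997 0.12718966] 0.268559299974772
delta [-22.43, 2.34, -0.27] [-0.005, 0.001, -0.009] rows 4.509942972535295 0.0690819602881188
```

>>> {"fn": "play_rows", "kwargs": {
  "deltas": [
    [[-22.4,2.3,-0.3,0,0,0,-1],[-22.4,2.3,-0.3,0,0,0,-1],[-22.4,2.3,-0.3,0,0,0,-1],[-22.4,2.3,-0.3,0,0,0,-1],[-22.4,2.3,-0.3,0,0,0,-1],[-22.4,2.3,5.8,0,0,0,-1],[-22.4,2.3,5.8,0,0,0,-1],[-22.4,2.3,5.8,0,0,0,0]]
  ]
}}

```text
clock: 17.75
tool_pos: [0.5693, 0.0166, 0.067]
eef_rot: [-0.003, 0.646, 0.763, -0.002]
contact_force: [0.6, 0.2, -0.0]
opening: 0.323
gripper_force: 0.0
```

>>> {"fn": "play_rows", "kwargs": {
  "deltas": [
    [[0,0,0,0,0,0,0],[0,0,-6,0,0,0,0],[0,0,-6,0,0,0,0],[27,-0.7,-6,0,0,0,0],[27,-0.7,-6,0,0,0,0],[27,-0.7,-6,0,0,0,0],[27,-0.7,-6,0,0,0,0],[27,-0.7,-6,0,0,0,0]]
  ]
}}

```text
clock: 18.55
tool_pos: [0.5236, 0.2644, 0.1306]
eef_rot: [-0.0, 0.646, 0.764, 0.001]
contact_force: [2.1, -0.4, 0.1]
opening: 0.505
gripper_force: 0.0
```

```bash
python3 - <<'E'
from h import *
p=r.get_image("wrist");p=r.get_image("wrist");p=r.get_image("wrist");W=wcoins(p);print(W);print(pose()[0],r.state()["opening"])
A=min(W,key=lambda w:np.hypot(w[1][0]-.518,w[1][1]-.303))[1]
go([A[0],A[1],.06],tool(10))
E
```

```text
[(414, [0.5181, 0.3027, 0.019]), (3306, [0.3773, 0.2512, 0.019]), (385, [0.604, 0.3012, 0.019])]
[0.52237134 0.26748006 0.12984151] 0.4996559993889704
delta [3.52, 0.2, 7.0] [-0.0, -0.003, 0.001] rows 1.5667195683320672 0.022849164905347507
```

>>> {"fn": "play_rows", "kwargs": {
  "deltas": [
    [[3.5,0.2,5.5,0,0,0,0],[3.5,0.2,5.5,0,0,0,0],[3.5,0.2,5.5,0,0,0,0],[3.5,0.2,5.5,0,0,0,0]]
  ]
}}

```text
clock: 19.1
tool_pos: [0.5209, 0.2944, 0.0746]
eef_rot: [0.0, 0.647, 0.763, -0.001]
contact_force: [0.4, -0.1, 0.1]
opening: 0.502
gripper_force: 0.0
```

```bash
python3 - <<'E'
from h import *
print(pose()[0]);go([.5181,.3030,.0335],tool(10))
E
```

```text
[0.52090271 0.29439354 0.07459129]
delta [0.9, -0.13, 4.11] [-0.001, 0.001, -0.01] rows 0.841527262471174 0.06877124506734249
```

>>> {"fn": "play_rows", "kwargs": {
  "deltas": [
    [[0.7,0,4.1,0,0,0,0],[0.7,0,4.1,0,0,0,0],[0.7,0,4.1,0,0,0,-1],[0.7,0,4.1,0,0,0,-1],[0.7,0,4.1,0,0,0,-1],[0.7,0,4.1,0,0,0,-1],[0.7,0,-5,0,0,0,-1],[0.7,0,-5,0,0,0,-1]]
  ]
}}

```text
clock: 19.9
tool_pos: [0.5184, 0.3024, 0.1244]
eef_rot: [-0.001, 0.646, 0.763, -0.002]
contact_force: [0.5, 0.9, 0.5]
opening: 0.27
gripper_force: 30.0
```

```bash
python3 - <<'E'
from h import *
print(pose()[0],r.state()["opening"]);go([.595,.03,.13],tool(10))
E
```

```text
[0.51842755 0.30237272 0.12435932] 0.26965278088744526
delta [-28.13, 3.07, -0.54] [-0.004, 0.001, -0.009] rows 5.659754641475038 0.06736926576550756
```

>>> {"fn": "play_rows", "kwargs": {
  "deltas": [
    [[-28,3,-0.5,0,0,0,-1],[-28,3,-0.5,0,0,0,-1],[-28,3,-0.5,0,0,0,-1],[-28,3,-0.5,0,0,0,-1],[-28,3,-0.5,0,0,0,-1],[-28,3,-0.5,0,0,0,-1],[-28,3,-0.5,0,0,0,-1],[-28,3,4.5,0,0,0,-1]]
  ]
}}

```text
clock: 20.7
tool_pos: [0.6004, 0.0304, 0.0836]
eef_rot: [0.004, 0.647, 0.762, 0.004]
contact_force: [2.2, 0.6, 0.1]
opening: 0.268
gripper_force: 30.0
```

>>> {"fn": "play_rows", "kwargs": {
  "deltas": [
    [[0,0,0.5,0,0,0,0],[0,0,0.5,0,0,0,0],[0,0,-6,0,0,0,0],[0,0,-6,0,0,0,0],[23.5,4.7,-6,0,0,0,0],[23.5,4.7,-6,0,0,0,0],[23.5,4.7,-6,0,0,0,0],[23.5,4.7,-6,0,0,0,0]]
  ]
}}

```text
clock: 21.5
tool_pos: [0.6014, 0.2348, 0.1413]
eef_rot: [-0.0, 0.646, 0.764, 0.001]
contact_force: [1.1, -0.5, 0.3]
opening: 0.502
gripper_force: 0.0
```

```bash
python3 - <<'E'
from h import *
for k in range(4):p=r.get_image("wrist")
W=wcoins(p);print(W);print(pose()[0],r.state()["opening"])
A=min(W,key=lambda w:np.hypot(w[1][0]-.604,w[1][1]-.301))[1]
go([A[0],A[1],.06],tool(10))
E
```

```text
[(2961, [0.3808, 0.2551, 0.019]), (412, [0.6031, 0.3015, 0.019])]
[0.60091456 0.23448385 0.14024532] 0.5022769373919231
delta [6.56, 1.35, 8.03] [0.0, -0.001, -0.004] rows 2.0914352038872512 0.026819689099760378
```

>>> {"fn": "play_rows", "kwargs": {
  "deltas": [
    [[6.5,1.3,6.5,0,0,0,0],[6.5,1.3,6.5,0,0,0,0],[6.5,1.3,6.5,0,0,0,0],[6.5,1.3,6.5,0,0,0,0]]
  ]
}}

```text
clock: 22.1
tool_pos: [0.6032, 0.2966, 0.0738]
eef_rot: [-0.0, 0.646, 0.763, -0.001]
contact_force: [0.7, -0.5, 0.5]
opening: 0.497
gripper_force: 0.0
```

```bash
python3 - <<'E'
from h import *
print(pose()[0]);go([.6033,.3017,.0335],tool(10))
E
```

```text
[0.60321249 0.29658502 0.07383487]
delta [0.51, 0.1, 4.03] [-0.002, 0.002, -0.009] rows 0.8131598635027713 0.06372457596459763
```

>>> {"fn": "play_rows", "kwargs": {
  "deltas": [
    [[0.5,0.1,4,0,0,0,0],[0.5,0.1,4,0,0,0,0],[0.5,0.1,4,0,0,0,-1],[0.5,0.1,4,0,0,0,-1],[0.5,0.1,4,0,0,0,-1],[0.5,0.1,4,0,0,0,-1],[0.5,0.1,-5,0,0,0,-1],[0.5,0.1,-5,0,0,0,-1]]
  ]
}}

```text
clock: 22.9
tool_pos: [0.603, 0.3027, 0.1246]
eef_rot: [-0.001, 0.646, 0.763, -0.001]
contact_force: [0.4, -0.1, 0.6]
opening: 0.265
gripper_force: 30.0
```

```bash
python3 - <<'E'
from h import *
print(pose()[0],r.state()["opening"]);go([.55,.02,.13],tool(10))
E
```

```text
[0.60295699 0.3026844  0.12456586] 0.26460232374999476
delta [-27.01, -9.88, -0.5] [-0.003, 0.001, -0.009] rows 5.753066682088848 0.06403438542969411
```

>>> {"fn": "play_rows", "kwargs": {
  "deltas": [
    [[-27,-9.8,-0.5,0,0,0,-1],[-27,-9.8,-0.5,0,0,0,-1],[-27,-9.8,-0.5,0,0,0,-1],[-27,-9.8,-0.5,0,0,0,-1],[-27,-9.8,-0.5,0,0,0,-1],[-27,-9.8,-0.5,0,0,0,-1],[-27,-9.8,-0.5,0,0,0,-1],[-27,-9.8,4.5,0,0,0,-1]]
  ]
}}

```text
clock: 23.7
tool_pos: [0.5567, 0.0194, 0.0836]
eef_rot: [0.004, 0.647, 0.762, 0.004]
contact_force: [1.6, 0.3, -0.4]
opening: 0.263
gripper_force: 30.0
```

>>> {"fn": "play_rows", "kwargs": {
  "deltas": [
    [[0,0,0.5,0,0,0,0],[0,0,0.5,0,0,0,0],[0,0,-8,0,0,0,0],[0,0,-18,0,0,0,0],[18,-4,-18,0,0,0,0],[18,-4,-18,0,0,0,0.3],[18,-4,-18,0,0,0,0.3],[18,-4,-18,0,0,0,0.3]]
  ]
}}

```text
clock: 24.5
tool_pos: [0.4826, 0.1911, 0.2606]
eef_rot: [-0.0, 0.646, 0.763, 0.001]
contact_force: [0.4, 1.1, 0.2]
opening: 0.645
gripper_force: 0.0
```

```bash
python3 - <<'E'
from h import *
print(pose()[0],r.state()["opening"],r.state()["joints"])
p=r.get_image("scene");save(p,"s3",1.5)
q=r.get_image("wrist");save(q,"w3",1)
t=r.get_image("top")
for n,P in(("s",p),("w",q),("t",t)):
  for k in("rod_grip","rod","holder"):
    for d in r.boxes_of(P,k)[:2]: print(n,k,round(d["conf"],2),world(d["position"],P).round(3))
E
```

```text
[0.48263661 0.19111584 0.26059648] 0.6451898194299803 [-0.7898168   0.44528638  0.52069621  1.8521656  -0.27535761  0.91464141
  0.02442625]
s rod_grip 0.95 [0.393 0.252 0.132]
s rod 0.63 [0.392 0.251 0.131]
s holder 0.61 [0.4   0.251 0.035]
s holder 0.45 [ 0.551 -0.011  0.024]
w rod_grip 0.88 [0.388 0.253 0.16 ]
w rod 0.65 [0.396 0.251 0.16 ]
w rod 0.59 [0.544 0.012 0.021]
w holder 0.9 [0.393 0.256 0.025]
w holder 0.6 [ 0.53  -0.159  0.005]
t holder 0.69 [0.377 0.236 0.009]
```

View pics/s3.png

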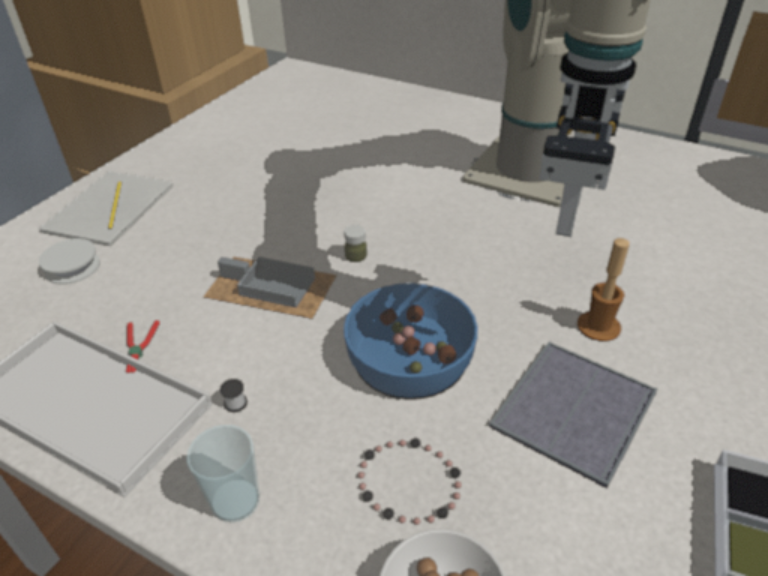

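View pics/w3.png

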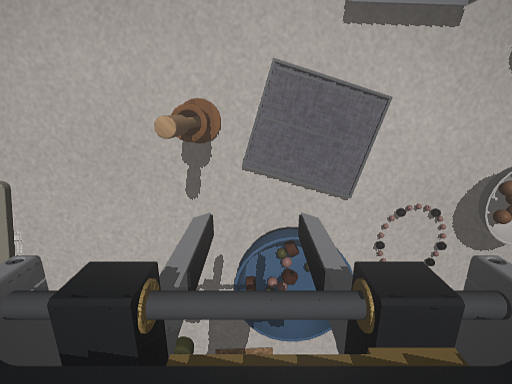

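In the scene view all four coins are in the bowl, at (388,317), (415,313), (411,345) and (447,353), and the tray is flat on its mat. The rod's top end is at (620,243). In the wrist view the rod's top face is at (166,127) and the holder foot is centred near (195,121).

```bash
python3 - <<'E'
from h import *
pw=r.get_image("wrist");ps=r.get_image("scene")
def pc(P,k):
    d=r.outline_of(P,k)[0];m=d["pixels"];xy=np.argwhere(m)[:,::-1].astype(float)
    c=xy.mean(0);v=np.linalg.eigh(np.cov(xy.T));return m,c,v[1][:,1],v[0]
def plane(P,c,v):
    R=np.array(P["R"]);K=np.linalg.inv(P["camera_matrix"]);o=-R.T@P["t"]
    a=R.T@K@[*c,1];b=R.T@K@[*(c+20*v),1];n=np.cross(a,b);return n/np.linalg.norm(n),o
pl=[]
for n,P in(("w",pw),("s",ps)):
    for k in("rod","rod_grip","holder"):
        m,c,v,e=pc(P,k);print(n,k,m.sum(),c.round(1),v.round(3),np.sqrt(e).round(1))
        if k=="rod": pl.append(plane(P,c,v))
    m=r.outline_of(P,"holder")[0]["pixels"];ys,xs=np.nonzero(m);print("holder box",xs.min(),xs.max(),ys.min(),ys.max())
def line(z):
    A=np.array([pl[0][0][:2],pl[1][0][:2]]);b=[n@o-n[2]*z for n,o in pl];return np.linalg.solve(A,b)
for z in(.006,.07,.13,.155):print(z,line(z))
# triangulate top
def tri(u1,P1,u2,P2):
    A=[];b=[]
    for u,P in((u1,P1),(u2,P2)):
        R=np.array(P["R"]);o=-R.T@P["t"];d=R.T@np.linalg.inv(P["camera_matrix"])@[*u,1];d/=np.linalg.norm(d);M=np.eye(3)-np.outer(d,d);A.append(M);b.append(M@o)
    return np.linalg.lstsq(np.vstack(A),np.hstack(b),rcond=None)[0]
print("top",tri((166,127),pw,(413.5,162),ps))
save({"img":pw["img"][90:150,145:230]},"wz",8)
E
```

```text
w rod 880 [170.5 111. ] [-1.     0.021] [ 5.8 12.6]
w rod_grip 919 [170.4 110.8] [-1.     0.003] [ 6.  12.8]
w holder 1490 [197.7 109.2] [0.31  0.951] [11.8 13.2]
holder box 169 219 86 132
s rod 335 [410.2 175.8] [-0.261  0.965] [ 2.6 11.1]
s rod_grip 368 [410.2 175.9] [-0.263  0.965] [ 2.8 11.2]
s holder 800 [401.  209.7] [-0.318  0.948] [ 7.1 10.2]
holder box 385 416 188 227
0.006 [0.39601563 0.25131703]
0.07 [0.39078    0.25070307]
0.13 [0.38587159 0.25012747]
0.155 [0.38382642 0.24988764]
top [0.39304255 0.24378282 0.16365514]
```

View pics/wz.png

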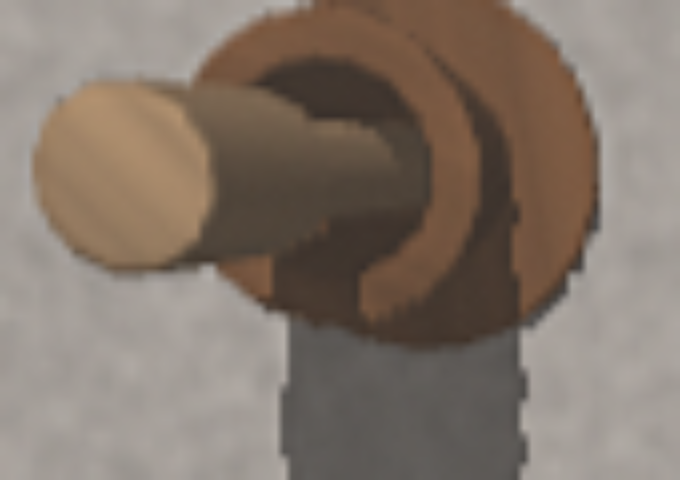

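```bash
python3 - <<'E'
from h import *
p=r.get_image("wrist")
f=lambda x,y,z:ray(x/8+145,y/8+90,p,z).round(4)
print("top",f(123,175,.161),"foot",f(428,168,.006),"footR",f(600,168,.006),"mouth",f(340,188,.07),"mouthin",f(430,175,.07))
print(pose()[0],pose()[1].as_matrix().round(3).tolist())
E
```

```text
top [0.3857 0.2507 0.161 ] foot [0.3885 0.2502 0.006 ] footR [0.4192 0.2553 0.006 ] mouth [0.3883 0.2479 0.07  ] mouthin [0.4016 0.2521 0.07  ]
[0.48335405 0.18903523 0.25749562] [[-0.165, 0.986, -0.002], [0.986, 0.165, -0.0], [0.0, -0.002, -1.0]]
```

```bash
python3 - <<'E'
from h import *
go([.387,.2505,.235],tool(10))
print(r.state()["joints"])
E
```

```text
delta [7.65, -8.48, 2.27] [-0.002, -0.0, -0.009] rows 2.329641406351813 0.05950860513981581
[-0.78371734  0.45032136  0.51857415  1.85397109 -0.27693405  0.91093369
  0.02964125]
```

>>> {"fn": "play_rows", "kwargs": {
  "deltas": [
    [[7.6,-8.5,2.2,0,0,0,0.3],[7.6,-8.5,2.2,0,0,0,0.3],[7.6,-8.5,2.2,0,0,0,0.3],[7.6,-8.5,2.2,0,0,0,0.3],[7.6,-8.5,2.2,0,0,0,0.3]]
  ]
}}

```text
clock: 26.15
tool_pos: [0.3878, 0.2499, 0.236]
eef_rot: [-0.0, 0.646, 0.763, -0.0]
contact_force: [1.0, -0.4, 0.6]
opening: 0.652
gripper_force: 0.0
```

```bash
python3 - <<'E'
from h import *
for k in range(2): p=r.get_image("wrist")
print(pose()[0]);go([.387,.2505,.142],tool(10))
p=r.get_image("scene");save({"img":p["img"][100:240,340:470]},"z4",4)
E
```

```text
[0.38858817 0.24922506 0.23610878]
delta [0.15, -0.14, 9.41] [-0.0, 0.0, -0.011] rows 1.8826162844473882 0.07205375051118189
```

View pics/z4.png

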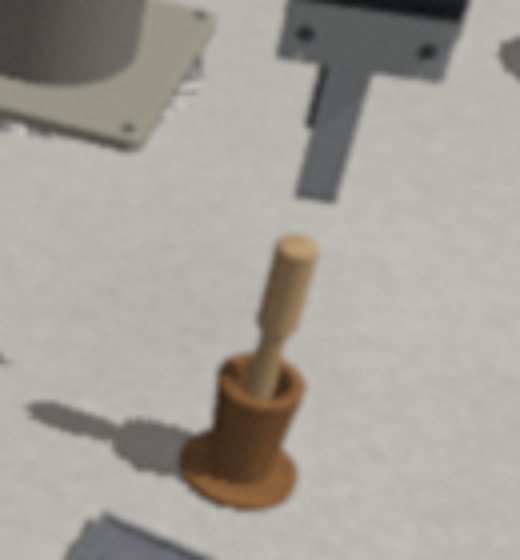

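The crop shows the front finger at (318,195), straight above the rod top at (297,245), so they are aligned.

>>> {"fn": "play_rows", "kwargs": {
  "deltas": [
    [[0.1,-0.1,4,0,0,0,0.3],[0.1,-0.1,9.4,0,0,0,0.3],[0.1,-0.1,9.4,0,0,0,0.3],[0.1,-0.1,9.4,0,0,0,0],[0.1,-0.1,9.4,0,0,0,-1],[0.1,-0.1,9.4,0,0,0,-1],[0.1,-0.1,9.4,0,0,0,-1],[0.1,-0.1,9.4,0,0,0,-1]]
  ],
  "newtons": 50
}}

```text
clock: 27.1
tool_pos: [0.3861, 0.2512, 0.1427]
eef_rot: [-0.001, 0.646, 0.763, 0.0]
contact_force: [-0.3, 0.5, -0.3]
opening: 0.263
gripper_force: 0.0
```

>>> {"fn": "play_rows", "kwargs": {
  "deltas": [
    [[0,0,0,0,0,0,-1],[0,0,0,0,0,0,-1],[0,0,0,0,0,0,-1]]
  ]
}}

```text
clock: 27.4
tool_pos: [0.3858, 0.2511, 0.1422]
eef_rot: [-0.001, 0.646, 0.763, -0.0]
contact_force: [-0.9, 0.1, 6.9]
opening: 0.227
gripper_force: 50.0
```

>>> {"fn": "play_rows", "kwargs": {
  "deltas": [
    [[0,0,-1.5,0,0,0,-1],[0,0,-4,0,0,0,-1],[0,0,-7,0,0,0,-1],[0,0,-10,0,0,0,-1],[0,0,-10,0,0,0,-1],[0,0,-10,0,0,0,-1]]
  ]
}}

```text
clock: 28.0
tool_pos: [0.3857, 0.2509, 0.2417]
eef_rot: [-0.001, 0.646, 0.763, -0.0]
contact_force: [-0.1, -0.3, -0.7]
opening: 0.227
gripper_force: 50.0
```

```bash
python3 - <<'E'
from h import *
s=r.state();print(s["tool_pos"],s["opening"],s["contact_force"])
p=r.get_image("scene")
save({"img":p["img"][80:290,220:450]},"z5",3)
m=r.outline_of(p,"rod")
if m: ys,xs=np.nonzero(m[0]["pixels"]);k=ys.argmax();print(xs[k],ys[k],ys.min(),xs[ys.argmin()])
P=pose()[0];print([proj([P[0],P[1],z],p).round(1) for z in(P[2],P[2]-.136,.12)])
go([.571+.04,.0256,.237],tool(10))
E
```

```text
[0.38566454 0.25093965 0.2417319 ] 0.22664175527309258 [-0.11938335 -0.27077689 -0.74425041]
408 182 118 420
[array([423.7, 127.3]), array([408.7, 182.1]), array([410.2, 176.5])]
delta [-25.91, 18.58, 0.32] [-0.004, 0.001, -0.009] rows 6.376236439129661 0.06300985726384085
```

View pics/z5.png

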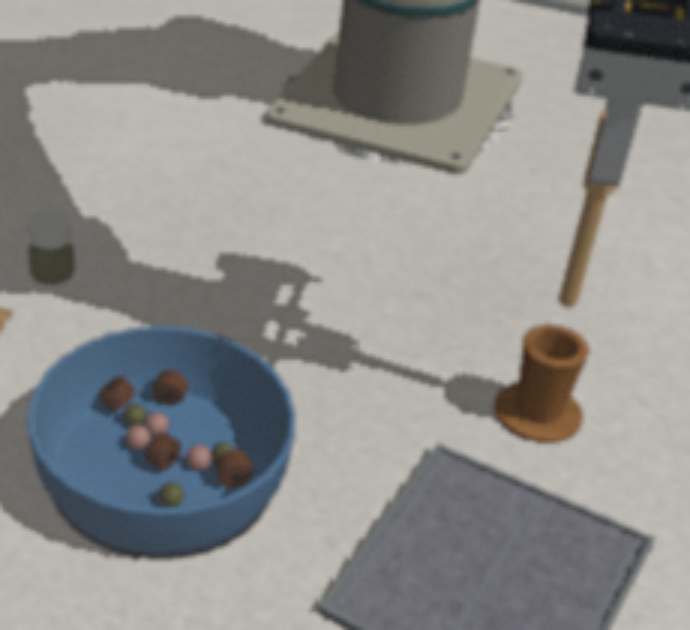

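The rod hangs straight with its tip at full-image (408,182), exactly as predicted. The bowl's beads sit at these crop positions: coins (115,393), (170,387), (162,451), (235,467); pink (158,424), (138,437), (200,457); olive (135,414), (223,455), (172,494).

```bash
python3 - <<'E'
from h import *
p=r.get_image("scene")
for x,y in((115,393),(170,387),(162,451),(235,467),(158,424),(138,437),(200,457),(135,414),(223,455),(172,494)):
    print((ray(x/3+220,y/3+80,p,.016)[:2]*1000-[571,25.6]).round(0))
for a in range(0,360,45):
    print(a,(proj([.571+.04*np.cos(np.radians(a)),.0256+.04*np.sin(np.radians(a)),.016],p)-[220,80])*3)
E
```

```text
[-41. -61.]
[-66. -27.]
[-3. -1.]
[-13.  52.]
[-26. -16.]
[ -8. -23.]
[-11.  26.]
[-28. -36.]
[-20.  39.]
[31. 24.]
0 [135.3988467  490.72544188]
45 [179.01980066 493.81819281]
90 [211.67250442 473.37283292]
135 [213.9089247  442.67286813]
180 [186.18919727 419.92270791]
225 [145.04129688 417.21539069]
270 [112.89066497 435.88160432]
315 [108.18285825 466.19671384]
```

```bash
python3 - <<'E'
from h import *
go([.613,.0256,.235],tool(10))
print(r.state()["joints"])
for k in range(1,9):
    a=np.radians(22.5*k-9.5);b=np.radians(-9.5);print(round(4.2*(np.sin(a)-np.sin(b)),1),round(4.2*(np.cos(a)-np.cos(b)),1))
E
```

```text
delta [-25.93, 18.78, 0.51] [-0.004, 0.001, -0.009] rows 6.403599213026027 0.06508121251491619
[-1.02464187  0.38641551  0.53034     2.02102008 -0.26794396  0.80550366
 -0.17256241]
1.6 -0.1
3.1 -0.7
4.3 -1.9
4.8 -3.4
4.8 -5.1
4.1 -6.6
2.9 -7.7
1.4 -8.3
```

>>> {"fn": "play_rows", "kwargs": {
  "deltas": [
    [[-4,2.9,0.3,0,0,0,-1],[-8,5.8,0.3,0,0,0,-1],[-12,8.7,0.3,0,0,0,-1],[-16,11.6,0.4,0,0,0,-1],[-20,14.5,0.5,0,0,0,-1],[-23.5,17,0.5,0,0,0,-1],[-25.9,18.8,0.5,0,0,0,-1],[-25.9,18.8,0.5,0,0,0,-1]]
  ]
}}

```text
clock: 28.95
tool_pos: [0.6157, 0.021, 0.2347]
eef_rot: [0.001, 0.649, 0.761, -0.002]
contact_force: [-0.6, -0.1, -0.7]
opening: 0.225
gripper_force: 50.0
```

>>> {"fn": "play_rows", "kwargs": {
  "deltas": [
    [[0,0,0,0,0,0,-1],[0,0,0,0,0,0,-1]]
  ]
}}

```text
clock: 29.15
tool_pos: [0.6127, 0.0279, 0.2353]
eef_rot: [-0.002, 0.646, 0.764, -0.001]
contact_force: [-0.2, 0.3, -0.1]
opening: 0.224
gripper_force: 50.0
```

```bash
python3 - <<'E'
from h import *
s=r.state();print(s["tool_pos"],s["opening"],s["contact_force"])
go([.613,.0245,.147],tool(10))
E
```

```text
[0.61267698 0.02787193 0.23526867] 0.2242679365972595 [-0.18797235  0.3007246  -0.06043003]
delta [-0.35, 0.01, 8.83] [-0.004, -0.002, -0.007] rows 1.7666728547194062 0.057492416850527035
```

>>> {"fn": "play_rows", "kwargs": {
  "deltas": [
    [[-0.2,0,3,0,0,0,-1],[-0.2,0,5,0,0,0,-1],[-0.2,0,6.5,0,0,0,-1],[-0.2,0,7.7,0,0,0,-1],[-0.2,0,8.5,0,0,0,-1],[-0.2,0,8.8,0,0,0,-1],[-0.2,0,8.8,0,0,0,-1],[-0.2,0,8.8,0,0,0,-1]]
  ]
}}

```text
clock: 29.95
tool_pos: [0.6145, 0.0243, 0.1489]
eef_rot: [-0.0, 0.646, 0.763, -0.0]
contact_force: [0.1, 0.5, 0.0]
opening: 0.227
gripper_force: 50.0
```

>>> {"fn": "play_rows", "kwargs": {
  "deltas": [
    [[1.6,-0.1,0,0,0,0,-1],[3.1,-0.7,0,0,0,0,-1],[4.3,-1.9,0,0,0,0,-1],[4.8,-3.4,0,0,0,0,-1],[4.8,-5.1,0,0,0,0,-1],[4.1,-6.6,0,0,0,0,-1],[2.9,-7.7,0,0,0,0,-1],[1.4,-8.3,0,0,0,0,-1]]
  ]
}}

```text
clock: 30.75
tool_pos: [0.5279, 0.0256, 0.1484]
eef_rot: [-0.002, 0.645, 0.764, -0.001]
contact_force: [-0.1, 0.1, 0.6]
opening: 0.227
gripper_force: 50.0
```

```bash
python3 - <<'E'
from h import *
s=r.state();print(s["tool_pos"]-[.571,.0256,0],s["contact_force"])
p=r.get_image("scene");save({"img":p["img"][160:290,200:350]},"z6",4)
E
```

```text
[-4.31353209e-02 -3.64371808e-05  1.48363246e-01] [-0.11409789  0.1259666   0.6394495 ]
```

View pics/z6.png

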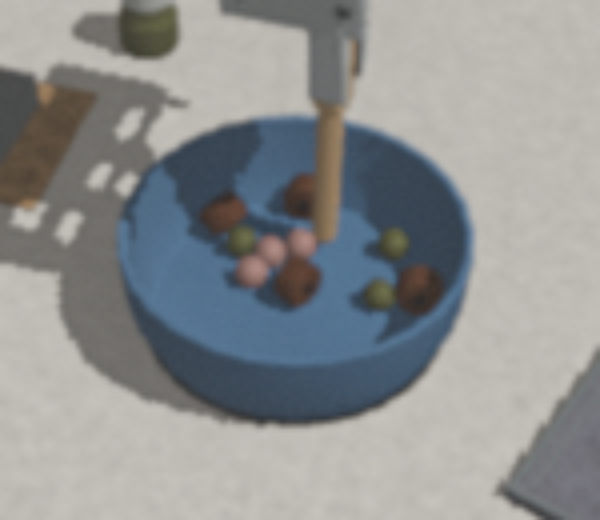

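The crop shows the rod tip at (325,237), down among the beads on the -x side, and all beads are in the bowl. The first half turn worked, so I'll continue.

>>> {"fn": "play_rows", "kwargs": {
  "deltas": [
    [[-1.6,0.1,0,0,0,0,-1],[-3.1,0.7,0,0,0,0,-1],[-4.3,1.9,0,0,0,0,-1],[-4.8,3.4,0,0,0,0,-1],[-4.8,5.1,0,0,0,0,-1],[-4.1,6.6,0,0,0,0,-1],[-2.9,7.7,0,0,0,0,-1],[-1.4,8.3,0,0,0,0,-1]]
  ]
}}

```text
clock: 31.6
tool_pos: [0.6152, 0.0244, 0.1479]
eef_rot: [-0.0, 0.647, 0.763, -0.001]
contact_force: [-0.1, 0.2, -0.4]
opening: 0.23
gripper_force: 50.0
```

>>> {"fn": "play_rows", "kwargs": {
  "deltas": [
    [[1.6,-0.1,0,0,0,0,-1],[3.1,-0.7,0,0,0,0,-1],[4.3,-1.9,0,0,0,0,-1],[4.8,-3.4,0,0,0,0,-1],[4.8,-5.1,0,0,0,0,-1],[4.1,-6.6,0,0,0,0,-1],[2.9,-7.7,0,0,0,0,-1],[1.4,-8.3,0,0,0,0,-1]]
  ]
}}

```text
clock: 32.4
tool_pos: [0.5283, 0.0245, 0.1486]
eef_rot: [-0.001, 0.646, 0.764, -0.001]
contact_force: [-0.2, -0.6, -1.3]
opening: 0.228
gripper_force: 50.0
```

>>> {"fn": "play_rows", "kwargs": {
  "deltas": [
    [[-1.6,0.1,0,0,0,0,-1],[-3.1,0.7,0,0,0,0,-1],[-4.3,1.9,0,0,0,0,-1],[-4.8,3.4,0,0,0,0,-1],[-4.8,5.1,0,0,0,0,-1],[-4.1,6.6,0,0,0,0,-1],[-2.9,7.7,0,0,0,0,-1],[-1.4,8.3,0,0,0,0,-1]]
  ]
}}

```text
clock: 33.2
tool_pos: [0.6152, 0.0243, 0.1481]
eef_rot: [-0.0, 0.647, 0.763, -0.001]
contact_force: [-0.3, -0.1, -0.4]
opening: 0.225
gripper_force: 50.0
```

>>> {"fn": "play_rows", "kwargs": {
  "deltas": [
    [[1.6,-0.1,0,0,0,0,-1],[3.1,-0.7,0,0,0,0,-1],[4.3,-1.9,0,0,0,0,-1],[4.8,-3.4,0,0,0,0,-1],[4.8,-5.1,0,0,0,0,-1],[4.1,-6.6,0,0,0,0,-1],[2.9,-7.7,0,0,0,0,-1],[1.4,-8.3,0,0,0,0,-1]]
  ]
}}

```text
clock: 34.0
tool_pos: [0.5284, 0.0244, 0.1487]
eef_rot: [-0.001, 0.646, 0.764, -0.001]
contact_force: [0.2, -0.6, 0.2]
opening: 0.226
gripper_force: 50.0
```

>>> {"fn": "play_rows", "kwargs": {
  "deltas": [
    [[-1.6,0.1,0,0,0,0,-1],[-3.1,0.7,0,0,0,0,-1],[-4.3,1.9,0,0,0,0,-1],[-4.8,3.4,0,0,0,0,-1],[-4.8,5.1,0,0,0,0,-1],[-4.1,6.6,0,0,0,0,-1],[-2.9,7.7,0,0,0,0,-1],[-1.4,8.3,0,0,0,0,-1]]
  ]
}}

```text
clock: 34.8
tool_pos: [0.6155, 0.024, 0.1482]
eef_rot: [0.0, 0.647, 0.763, -0.001]
contact_force: [0.2, -0.0, 0.1]
opening: 0.224
gripper_force: 50.0
```

>>> {"fn": "play_rows", "kwargs": {
  "deltas": [
    [[1.6,-0.1,0,0,0,0,-1],[3.1,-0.7,0,0,0,0,-1],[4.3,-1.9,0,0,0,0,-1],[4.8,-3.4,0,0,0,0,-1],[4.8,-3.4,-4,0,0,0,-1],[4.8,-3.4,-9,0,0,0,-1],[4.8,-3.4,-9,0,0,0,-1],[4.8,-3.4,-9,0,0,0,-1]]
  ]
}}

```text
clock: 35.6
tool_pos: [0.5723, 0.0669, 0.2395]
eef_rot: [-0.0, 0.646, 0.763, 0.0]
contact_force: [-0.0, -0.1, -0.3]
opening: 0.228
gripper_force: 50.0
```

```bash
python3 - <<'E'
from h import *
s=r.state();print(s["tool_pos"],s["opening"],s["contact_force"])
p=r.get_image("scene");save({"img":p["img"][80:290,200:450]},"z7",3)
m=r.outline_of(p,"rod")
if m: ys,xs=np.nonzero(m[0]["pixels"]);k=ys.argmax();print(xs[k],ys[k])
P=pose()[0];print(proj([P[0],P[1],P[2]-.136],p).round(1))
go([.3885,.2500,.24],tool(10))
E
```

```text
[0.57226514 0.06694333 0.23945824] 0.22847837790310171 [-0.01256201 -0.1000454  -0.30238177]
289 208
[292.5 208.7]
delta [21.1, -14.99, -0.18] [-0.004, -0.001, -0.008] rows 5.175614825719718 0.06113105862559477
```

View pics/z7.png

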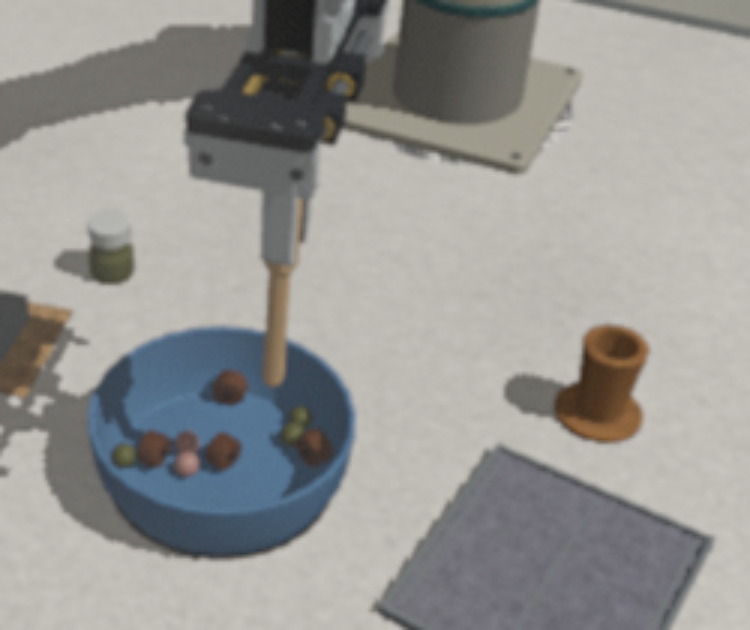

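The crop shows the rod lifted clear with its tip at (273,383). The bowl holds 4 coins and 3 olive beads, but only 2 pink beads show at (187,440) and (187,463). The third may be behind the near wall, so I'll check from the top and wrist views.

```bash
python3 - <<'E'
from h import *
p=r.get_image("scene")
print("mouth",ray(615/3+200,347/3+80,p,.07),proj([.3885,.25,.07],p)*3-[600,240],proj([.3885,.25,.0],p)*3-[600,240])
go([.3885,.2495,.243],tool(10))
E
```

```text
mouth [0.38928436 0.25084302 0.07      ] [614.11232256 346.00798217] [595.15280395 415.54072751]
delta [21.07, -15.0, -0.51] [-0.005, -0.001, -0.008] rows 5.17340144848754 0.06460536184251695
```

>>> {"fn": "play_rows", "kwargs": {
  "deltas": [
    [[4,-3,-0.5,0,0,0,-1],[8,-6,-0.5,0,0,0,-1],[12,-9,-0.5,0,0,0,-1],[16,-11.5,-0.5,0,0,0,-1],[19.5,-14,-0.5,0,0,0,-1],[21.1,-15,-0.5,0,0,0,-1],[21.1,-15,-0.5,0,0,0,-1],[21.1,-15,-0.5,0,0,0,-1]]
  ]
}}

```text
clock: 36.55
tool_pos: [0.3899, 0.2489, 0.243]
eef_rot: [-0.0, 0.646, 0.763, -0.002]
contact_force: [0.3, -1.1, 0.4]
opening: 0.228
gripper_force: 50.0
```

```bash
python3 - <<'E'
from h import *
t=r.get_image("top");w=r.get_image("wrist")
print(pose()[0]);go([.3888,.2503,.144],tool(10))
a=cv2.resize(t["img"][150:250,190:290],None,fx=4,fy=4);b=cv2.resize(w["img"][200:384,150:350],(400,400))
save({"img":np.hstack([a,b])},"z8",1)
E
```

```text
[0.390907   0.24806619 0.24330497]
delta [0.27, -0.15, 9.93] [-0.002, 0.001, -0.011] rows 1.9870487774411754 0.07598634366261553
```

View pics/z8.png

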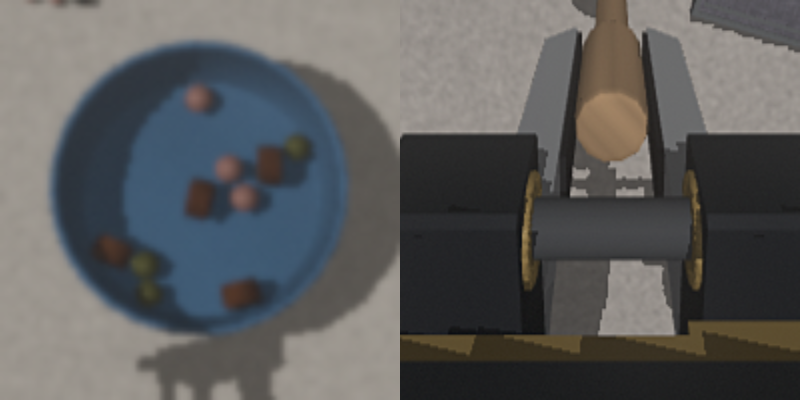

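The left half shows all ten beads in the bowl: 3 pink at (200,97), (228,168) and (243,197), 3 olive, and 4 coins. Now I'll lower the rod into the holder.

>>> {"fn": "play_rows", "kwargs": {
  "deltas": [
    [[0.2,-0.15,2.5,0,0,0,-1],[0.2,-0.15,3,0,0,0,-1],[0.2,-0.15,4.5,0,0,0,-1],[0.2,-0.15,6,0,0,0,-1],[0.2,-0.15,7.5,0,0,0,-1],[0.2,-0.15,8.8,0,0,0,-1],[0.2,-0.15,9.6,0,0,0,-1],[0.2,-0.15,9.8,0,0,0,-1]]
  ]
}}

```text
clock: 37.45
tool_pos: [0.3879, 0.2509, 0.1452]
eef_rot: [-0.001, 0.647, 0.763, -0.001]
contact_force: [-2.5, 1.5, 2.6]
opening: 0.228
gripper_force: 50.0
```

>>> {"fn": "play_rows", "kwargs": {
  "deltas": [
    [[0,0,0,0,0,0,-1],[0,0,0,0,0,0,-1]]
  ]
}}

```text
clock: 37.65
tool_pos: [0.388, 0.251, 0.1459]
eef_rot: [-0.001, 0.646, 0.763, -0.001]
contact_force: [-1.1, 1.8, -1.1]
opening: 0.226
gripper_force: 50.0
```

>>> {"fn": "play_rows", "kwargs": {
  "deltas": [
    [[0,0,0.3,0,0,0,-1],[0,0,0.3,0,0,0,0.3],[0,0,0.3,0,0,0,0.3],[0,0,0.3,0,0,0,0.3],[0,0,0.3,0,0,0,0.3],[0,0,-5,0,0,0,0.3],[0,0,-12,0,0,0,0.3],[0,0,-12,0,0,0,0.3]]
  ]
}}

```text
clock: 38.45
tool_pos: [0.3901, 0.2514, 0.2691]
eef_rot: [0.0, 0.646, 0.763, 0.002]
contact_force: [0.8, 1.0, 0.2]
opening: 0.65
gripper_force: 0.0
```

>>> {"fn": "play_rows", "kwargs": {
  "deltas": [
    [[-8,6,-4,0,0,0,0.3],[-8,6,-4,0,0,0,0.3],[-8,6,-4,0,0,0,0.3],[-8,6,-4,0,0,0,0.3],[-8,6,-4,0,0,0,0.3],[-8,6,-4,0,0,0,0.3]]
  ]
}}

```text
clock: 39.05
tool_pos: [0.4593, 0.1833, 0.3047]
eef_rot: [-0.001, 0.645, 0.764, -0.002]
contact_force: [-0.4, -0.9, -0.6]
opening: 0.652
gripper_force: 0.0
```

```bash
python3 - <<'E'
from h import *
print(r.state()["tool_pos"],r.state()["clock"])
p=r.get_image("scene")
save({"img":p["img"][80:290,130:450]},"z9",2.4)
E
```

```text
[0.45926356 0.18334176 0.30467073] 39.05
```

View pics/z9.png

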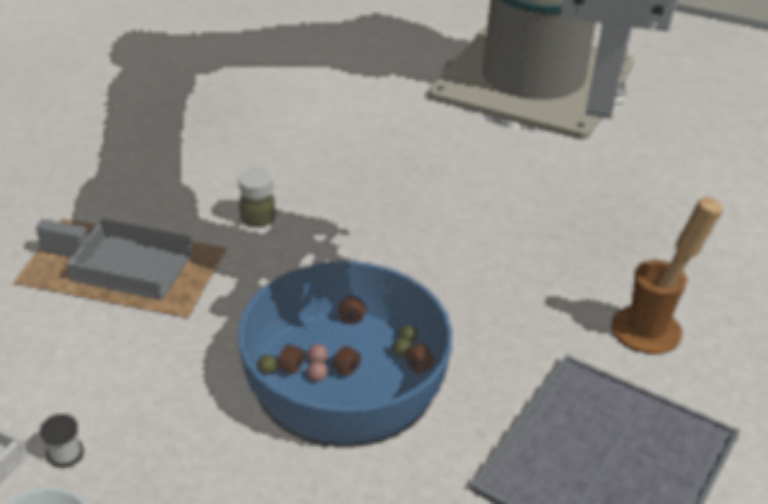

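The rod stands in its holder at (700,215), leaning a little, well under 0.35 rad. The tray lies flat on its mat, the beads are in the bowl, and the gripper is clear.

```bash
python3 -c "
from h import *
print(r.hand_in())"
```

```text
the job is handed in; nothing more can be done
None
```

I handed the job in at about 39 s of the 210 s limit, with no result reported back: all ten beads are in the bowl and stirred just over three turns, the rod is back in its holder leaning slightly, the empty tray is flat on its mat, and the spool and jar are undisturbed.

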